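# Set a bedside monitor's tilt and lock its hinge with a T-handled hex key

## Robot

A 6-joint arm with a two-finger parallel gripper is mounted at the origin on the work surface. World frame = base frame: x ahead of the robot, y to its left, z up, the work surface at z = 0. Lengths are in mm, angles in rad, forces in N, time in s.
With the tool pointing down it reaches from about 275 to 1000 mm from the base axis. Payload 8.4 kg.
Tool frame: the origin (TCP) lies midway between the tips of the shut fingers; the grasp point (between the pads) lies 19 mm behind it (manip.grip_depth is the distance from the TCP to the grasp point, in mm); z points along the fingers, y is the line along which they close (so a half turn about z gives the same grasp; the last joint's range is limited). The gripper opens to 85 mm and grips with 20 to 120 N. Pads are 22 mm wide; open, the fingers measure 114 mm over their backs; the gripper's body (76 mm by 85 mm) begins 54 mm behind the grasp point. The pads swing forward as they close: fully open they stand 13 mm farther back than shut.
Start: joints at [1.34, 0.353, 1.633, -0, 1.155, -0.002], TCP at [141.754, 608.715, 231.281] pointing down, gripper open.
Joint ranges: [-2.63, 2.63], [-0.92, 2.1], [0.06, 2.66], [-1.3, 4.44], [0, 2.69], [-3.02, 3.02]. Speed limits (rad/s): [2.22, 2.22, 2.79, 3.14, 3.14, 3.14].

## Interface

Orientations are given as [roll, pitch, yaw] about the fixed x, y, z axes, in that order (R = Rz(yaw) Ry(pitch) Rx(roll)).
In Python, from workcell import manip, eyes gives the robot as it stands. The module is installed in compiled form; this text tells all that it offers.
- The arm moves only by the shell command python3 -m pendant 'ROWS' [FORCE]. ROWS is JSON, a list that holds one entry, the list of rows, each a list of 7 numbers: the shift along the tool's x, y, z in mm, then the turn, a rotation vector about the tool's x, y, z in rad, then the gripper command: -1 is fully open, 1 is shut, values between are in proportion. A call has exactly 5 rows; each row is the pose to reach, as a shift and turn from the pose commanded when the call began, along the tool's axes at that moment; what a row does not reach only later rows make up. A row lasts 1/8 s, in which the tool goes at most 62.5 mm and 10.7 degrees, less where a joint would pass 70% of its speed; a pose out of reach is approached as far as the arm can. A call with a gripper value outside its range is refused whole. The fingers move at their own pace and stop on an object; FORCE is the grip in N (left out, the last holds). Time passes only in rows, so rows that repeat a pose let the fingers close, or fill a call up. It gives the time, the measured TCP pose, the force, the opening and the grip force at its end, in the units of the state.
- manip.read_state(): the state, without advancing time (a new reading comes with each control period).
- eyes.snapshot(name): name is "scene" or "top" or "wrist"; returns a dict with "img" (384x512x3 uint8, blue, green, red), "camera_matrix" (3x3 intrinsics, pixels), "extrinsics" (4x4, takes a point from world to camera coordinates); the wrist camera has in their place "tool_from_camera" (4x4, takes a point from camera to tool coordinates, whose origin is the TCP and whose axes are the flange's). Camera axes: x right, y up, looking along -z (the intrinsics and any distortion apply to the point x, -y, -z); pixel columns grow to the right and rows downward; lengths in mm; the calibration is good to about 2 mm. A picture is of the moment at which its call begins: read the wrist's pose just before it. There is no depth.
- manip.job_done(): hands the job in; it is judged then, once.
The state is a dict: "clock": time; "joint_positions": joint angles; "joint_velocities": joint speeds; "effort": joint torques, N m; "eef_pos": TCP position; "eef_rot": TCP orientation; "ft_force": force on the tool from outside, world axes, zero at the start; "wrist_torque": the same for the moment, N m; "grip_width": opening from 0.0 (shut) to 1.0 (fully open); "finger_force": force on a finger pad.
Only numpy, scipy, OpenCV 4.12 (cv2) and the standard library are available. Lean on these libraries where they do the work, as an engineer would, in place of code of your own. Each camera call takes 0.05 s, during which the arm holds its last target. There are 200 camera calls.

## Task

Push the little monitor's screen so that it leans back 20 degrees from upright, then lock it there: fetch the T-handled hex key from its rest, find the recessed hex socket of the hinge's clamp screw with it, and push it fully home. Turn the screw clockwise until it stops, about a quarter turn at a time, letting go of the key in between to take a fresh grip; finish with the screen still at its angle and the key left standing fully home in the screw, and leave the bowl, bottle, carton and tape where they are.

Things in the scene. Friction and masses are not known exactly. Their poses are not given: they have to be found in the camera images.
- screen (a joint): Tilt in rad of the white monitor (170 wide, 115 tall, 28 mm thick; black display on its front, facing the robot) on a friction hinge: 0 upright, positive leaning back (top away from the robot), 0.349 = 20 degrees; range -0.35 to 0.9. Stays where it is left; takes about 6 N at the top edge. Level hinge axis 50 mm above the table, along y of socket, mid-thickness of the screen.
- screen_top (a point): Middle of the top edge of the screen's front face, moving with it: 130 mm from the hinge axis up the screen and 14 mm in front of it (180 mm above the table when upright). z runs up the screen, x out of its back, y along the top edge.
- socket (a point): Centre of the mouth of the 30 mm round bore in the top of the grey clamp block (64 x 64, top 75 mm above the table) on the 130 x 300 x 10 mm base plate. z up; y along the hinge to the screen (its middle 175 mm, nearest edge 90 mm off); x from screen front to back. Inside, coaxial, is the screw's hex socket: rim 8 mm below the mouth, 18.6 mm across flats, 26 mm deep.
- screw (a joint): Clamp screw on the vertical axis of socket; rad, growing clockwise seen from above, hard stop at 2.6 (tight); starts at 0 to 0.4. At 0 one pair of the hex socket's flats faces along x of socket (others every 60 degrees); the hex turns with the joint. Stiff (0.12 N m), stays where left. The seated key has some 11 degrees of play either way.
- key: T-handled steel hex key, 108 mm tall, 0.25 kg, upright in its rest. Origin at the lower tip, z up, y along the cross bar. From the tip: tapered nose to 5 mm (12 mm wide at the end), hexagon 17 mm across flats (one pair faces along x) to 32, collar 38 mm wide to 38, shaft 16 mm wide. Fully home the collar sits on the clamp block, tip 32 mm below socket; it then stands alone.
- key_bar (a point): Centre of the key's black cross bar (110 mm long, 16 mm wide, 20 mm high), 98 mm above the tip on the shaft's axis; same axes as key. Grasp the bar here from above, across its width.
- rest: Grey plastic key rest, 90 (x) x 96 (y) x 50 mm high, origin under its centre. A 24 mm wide, 60 mm long slot in its top runs along x, open at its -x side (towards the robot). The key hangs in it by its collar, tip 18 mm above the table; lift it straight up by 40 mm to clear.
- bowl: Bystander: steel bowl, 110 mm across, 50 high, origin under its centre.
- bottle: Bystander: white bottle, 60 mm across, 150 high, origin under its centre.
- carton: Bystander: cardboard carton, 90 (x) x 140 (y) x 60 mm high, origin under its centre.
- tape: Bystander: roll of white tape, 90 mm across, 30 high, origin under its centre.
There are look-alikes about, which are no part of the job. What is shaped like the key but green, orange or turquoise is not meant.

How it is judged:
By the outcome, as a careful person would: the job done as asked, in the order asked, and still so for the second after the job is handed in, with the robot touching nothing.
It also fails if it takes over 64 s, if anything falls off the work surface, if the arm or the gripper's body presses on something with over 40 N, if the wrist force passes 120 N, or if a joint passes its speed limit or range.

## Working session

There is one attempt and no reset: what is moved stays moved. The work goes in short steps, Python scripts to look and compute and a shell command to move; the robot and the scene stay as the last step left them, time stands still between calls to the robot, and variables do not carry over. Pictures are saved under pics/ and viewed, at most 10 in all, crops included, and the job is handed in when it is done.

```bash
mkdir -p pics; cat > h.py <<'E'
import numpy as np, cv2
from workcell import manip, eyes
from scipy.spatial.transform import Rotation as R
def snap(n,f):
    s=manip.read_state(); d=eyes.snapshot(n); cv2.imwrite('pics/'+f+'.png',d['img'])
    K=d['camera_matrix']
    if 'extrinsics' in d: E=np.array(d['extrinsics'])
    else:
        T=np.eye(4);T[:3,:3]=R.from_euler('xyz',s['eef_rot']).as_matrix();T[:3,3]=s['eef_pos']
        E=np.linalg.inv(T@np.array(d['tool_from_camera']))
    np.savez('pics/'+f+'.npz',K=K,E=E); return d
def px(f,u,v,z):
    d=np.load('pics/'+f+'.npz');K,E=d['K'],d['E'];I=np.linalg.inv(E)
    r=np.linalg.inv(K)@[u,v,1]; r=I[:3,:3]@(r*[1,-1,-1]); c=I[:3,3]
    return (c+r*(z-c[2])/r[2]).round(1)
def proj(f,p):
    d=np.load('pics/'+f+'.npz');K,E=d['K'],d['E']; q=(E@[*p,1])[:3]*[1,-1,-1]; q=K@q; return (q[:2]/q[2]).round(1)
E
python3 - <<'E'
from h import *
a=snap('scene','s0');b=snap('top','t0')
print({k:v for k,v in a.items() if k!='img'},{k:v for k,v in b.items() if k!='img'})
print(manip.read_state())
cv2.imwrite('pics/t0b.png',cv2.resize(b['img'],(800,600),interpolation=cv2.INTER_CUBIC))
cv2.imwrite('pics/s0b.png',cv2.resize(a['img'],(800,600),interpolation=cv2.INTER_CUBIC))
E
```

```text
{'camera_matrix': array([[354.96019448,   0.        , 259.98833739],
       [  0.        , 354.96019448, 187.97261689],
       [  0.        ,   0.        ,   1.        ]]), 'extrinsics': array([[-5.10264310e-01,  8.60008265e-01, -4.01468014e-03,
         2.72687268e+02],
       [-7.28656254e-01, -4.29840838e-01,  5.33195008e-01,
         3.39463689e+02],
       [ 4.56826441e-01,  2.74995705e-01,  8.45982840e-01,
        -1.43351367e+03],
       [ 0.00000000e+00,  0.00000000e+00,  0.00000000e+00,
         1.00000000e+00]])} {'camera_matrix': array([[403.90093395,   0.        , 253.51693101],
       [  0.        , 403.90093395, 188.02845184],
       [  0.        ,   0.        ,   1.        ]]), 'extrinsics': array([[ 2.43312577e-02, -9.99581033e-01, -1.56763607e-02,
         3.43722514e+01],
       [ 9.93909816e-01,  2.25014195e-02,  1.07874764e-01,
        -5.62877941e+02],
       [-1.07476827e-01, -1.82056174e-02,  9.94040888e-01,
        -1.25520077e+03],
       [ 0.00000000e+00,  0.00000000e+00,  0.00000000e+00,
         1.00000000e+00]])}
{'clock': 0.1, 'joint_positions': array([ 1.33961856e+00,  3.53573036e-01,  1.63407242e+00,  4.58775446e-06,
        1.15520451e+00, -2.42443347e-03]), 'joint_velocities': array([-0.00064212, -0.00074681, -0.00246001, -0.0010396 , -0.00033892,
       -0.00075848]), 'effort': array([-4.34863096e-04, -6.06354189e+01, -3.42821288e+01, -2.74540889e-05,
        3.99601864e-03, -5.45411609e-06]), 'eef_pos': array([141.64073063, 608.29095836, 230.63499756]), 'eef_rot': array([-3.14033536e+00, -7.24314426e-06,  2.91283746e+00]), 'ft_force': array([ 0.224972  ,  0.26225368, -0.68868171]), 'wrist_torque': array([-0.03612115, -0.01044587,  0.04967985]), 'finger_force': 0.0, 'grip_width': 1.000942000035184}
```

View pics/t0b.png

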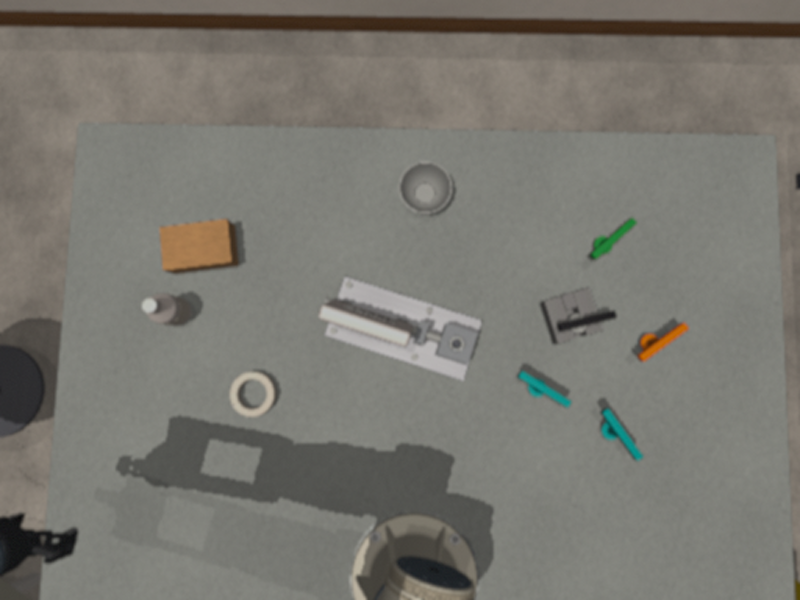

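View pics/s0b.png

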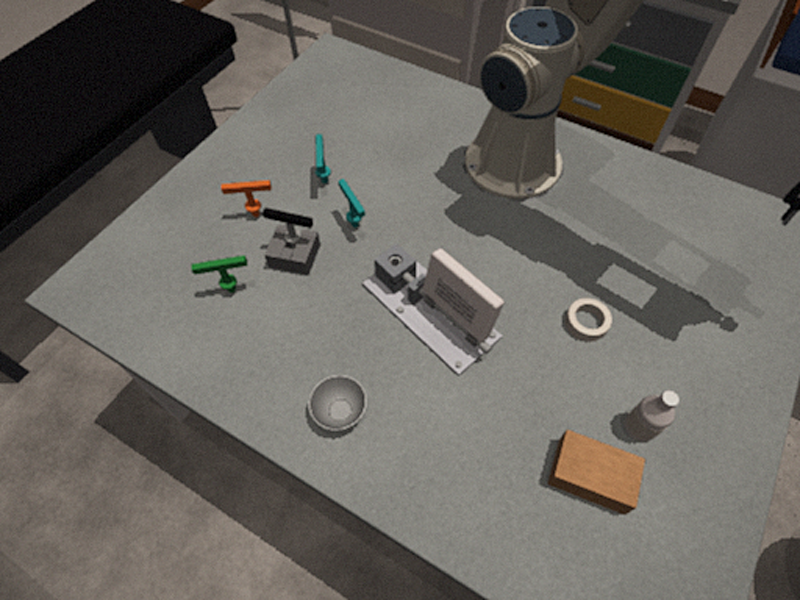

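The top view shows the screen's top edge from (320,312) to (410,342), the socket at (456,344) and the bowl at (427,188). The carton is at (198,245), the bottle at (155,305) and the tape at (252,394).

Key candidates are black/steel in the grey rest (587,320), green (612,240), orange (662,342) and turquoise (544,388) and (620,433). Only the black one with a steel shaft, hanging in the rest, fits. I'll confirm it in a crop.

```bash
python3 - <<'E'
from h import *
b=cv2.imread('pics/t0.png'); cv2.imwrite('pics/t0c.png',cv2.resize(b[165:255,200:400],(800,360),interpolation=cv2.INTER_CUBIC))
k=1.5625
for n,u,v,z in [('socket',456,344,75),('barL',558,325,116),('barR',615,315,116),('scrL',320,312,180),('scrR',410,342,180),('bowl',427,188,50),('plate1',345,279,10),('plate2',481,318,10),('plate3',463,380,10),('plate4',327,335,10)]:
    print(n,px('t0',u/k,v/k,z))
E
```

```text
socket [461.5 -72.2  75. ]
barL [ 500.5 -260.3  116. ]
barR [ 521.8 -367.4  116. ]
scrL [509.8 180.9 180. ]
scrR [459.8  18.  180. ]
bowl [778.5 -10.5  50. ]
plate1 [592.7 155.   10. ]
plate2 [ 518.  -127.9   10. ]
plate3 [390.7 -92.6  10. ]
plate4 [475.6 188.2  10. ]
```

View pics/t0c.png

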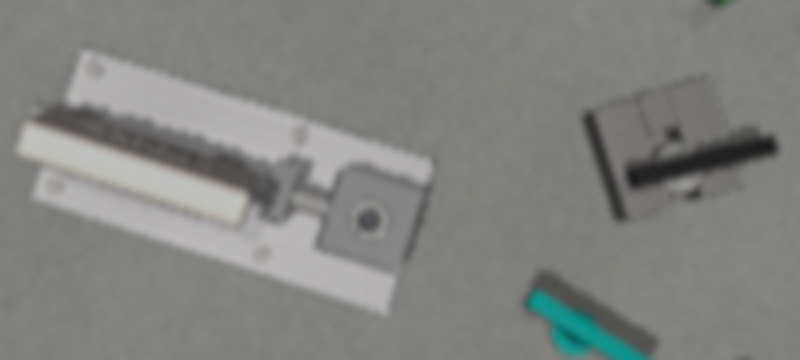

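The crop shows the black-barred key with its steel shaft in the grey rest, bar from (628,176) to (777,146). This is the right key. The socket is at (370,219).

```bash
python3 - <<'E'
from h import *
P=lambda u,v,z: px('t0',200+u/4-.4,165+v/4-.4,z)
A,B,C,D=[P(*q,10) for q in [(82,50),(432,158),(388,312),(35,197)]]
print(A,B,C,D,'centre',(A+B+C+D)/4)
y=(A-B)+(D-C); yaw=np.arctan2(-y[0],y[1]); print('base yaw',yaw)
S=P(370,219,75); print('socket',S)
ex=np.array([np.cos(yaw),np.sin(yaw)]);ey=np.array([-ex[1],ex[0]])
for z in (160,170,180,186):
    print(z,[ (round(float((P(*q,z)-S)[:2]@ex),1),round(float((P(*q,z)-S)[:2]@ey),1)) for q in [(18,153),(245,222),(25,122),(252,195)]])
L,Rr=P(628,176,116),P(777,146,116);d=L-Rr
print('key',(L+Rr)/2,np.linalg.norm(d),'yaw',np.arctan2(-d[0],d[1]))
print('rest',[P(*q,50) for q in [(587,112),(710,75),(622,220)]])
st=manip.read_state();print(st['eef_rot'],R.from_euler('xyz',st['eef_rot']).as_matrix().round(3))
w=snap('wrist','w0');print(w['tool_from_camera'],w['camera_matrix'])
E
```

```text
[597.4 157.4  10. ] [ 516.1 -127.1   10. ] [392.6 -93.4  10. ] [477.3 191.3  10. ] centre [495.85  32.05  10.  ]
base yaw -0.28376712375349444
socket [463.9 -73.   75. ]
160 [(-35.5, 258.7), (-33.4, 89.4), (-13.0, 260.9), (-13.6, 90.4)]
170 [(-35.8, 257.2), (-33.7, 89.3), (-13.4, 259.3), (-14.1, 90.4)]
180 [(-36.1, 255.6), (-33.9, 89.3), (-13.9, 257.8), (-14.5, 90.4)]
186 [(-36.2, 254.6), (-34.0, 89.2), (-14.2, 256.9), (-14.8, 90.3)]
key [ 511.   -313.45  116.  ] 112.03414658040647 yaw 0.2213797534462308
rest [array([ 552. , -242.8,   50. ]), array([ 583.3, -338.5,   50. ]), array([ 468.6, -269.7,   50. ])]
[-3.14033536e+00 -7.24314426e-06  2.91283746e+00] [[-0.974  0.227 -0.   ]
 [ 0.227  0.974 -0.001]
 [ 0.    -0.001 -1.   ]]
[[-4.25501173e-04  9.50041396e-01  3.12123636e-01  8.13923147e+01]
 [ 9.99999654e-01  1.81016491e-04  8.12267439e-04 -1.24712078e+00]
 [ 7.15188167e-04  3.12123873e-01 -9.50041145e-01 -1.43196214e+02]
 [ 0.00000000e+00  0.00000000e+00  0.00000000e+00  1.00000000e+00]] [[266.7373606    0.         256.90787928]
 [  0.         266.7373606  192.16953535]
 [  0.           0.           1.        ]]
```

Plan: shut the gripper and bring it to the front of the screen, about 80 mm ahead of the hinge line, then push in small steps.

```bash
python3 -m pendant '[[[-40,-41,0,0,0,0.01,1],[-80,-82,0,0,0,0.02,1],[-120,-123,0,0,0,0.03,1],[-160,-164,0,0,0,0.04,1],[-200,-205,0,0,0,0.055,1]]]' 40
cat >> h.py <<'E'
S=np.array([463.9,-73.,75]);Y=-0.284
def go(p,yaw=None):
    s=manip.read_state();M=R.from_euler('xyz',s['eef_rot']);p=np.array(p)
    t=M.inv().apply(p-s['eef_pos']); 
    if yaw is None: rv=np.zeros(3)
    else: rv=(M.inv()*R.from_euler('xyz',[np.pi,0,yaw])).as_rotvec()
    print('clock',round(s['clock'],2),'shift',t.round(1),'turn',rv.round(3),'pos',s['eef_pos'].round(1),'rpy',s['eef_rot'].round(3),'F',s['ft_force'].round(1),'w',round(float(s['grip_width']),3),'ff',round(float(s['finger_force']),1))
def fr(x,y,z):
    c,n=np.cos(Y),np.sin(Y); return [S[0]+c*x-n*y,S[1]+n*x+c*y,z]
E
python3 -c "
from h import *
go(fr(-80,175,150),Y+np.pi)"
```

```text
clock: 0.78
eef_pos: [290.6, 362.0, 231.2]
eef_rot: [3.141, 0.0, 2.858]
ft_force: [0.8, 0.3, -0.2]
grip_width: -0.006
finger_force: 0.0
clock 0.78 shift [-208.2 -194.1   81.3] turn [0. 0. 0.] pos [290.6 362.  231.2] rpy [3.141 0.    2.858] F [ 0.8  0.3 -0.2] w -0.006 ff 0.0
```

```bash
python3 -m pendant '[[[-30,-50,0,0,0,0,1],[-70,-100,10,0,0,0,1],[-120,-150,40,0,0,0,1],[-170,-194,70,0,0,0,1],[-208,-194,81,0,0,0,1]]]'
python3 -m pendant '[[[-20,0,0,0,0,0,1],[-35,0,0,0,0,0,1],[-50,0,0,0,0,0,1],[-60,0,0,0,0,0,1],[-70,0,0,0,0,0,1]]]'
python3 -c "
from h import *
go(fr(-10,175,150),Y+np.pi)
d=snap('wrist','w1');cv2.imwrite('pics/w1b.png',cv2.resize(d['img'],(800,600),interpolation=cv2.INTER_CUBIC))
d=snap('top','t1');cv2.imwrite('pics/t1c.png',cv2.resize(d['img'][165:255,200:320],(800,600),interpolation=cv2.INTER_CUBIC))"
```

```text
clock: 1.4
eef_pos: [435.0, 117.1, 149.7]
eef_rot: [-3.141, -0.001, 2.857]
ft_force: [-0.2, 2.2, 0.8]
grip_width: -0.0
finger_force: 0.0
clock: 2.02
eef_pos: [501.0, 100.8, 150.8]
eef_rot: [-3.141, -0.003, 2.859]
ft_force: [-5.8, 1.3, 4.2]
grip_width: -0.0
finger_force: 3.0
clock 2.02 shift [-3.1 -2.2  0.8] turn [-0.001 -0.003  0.001] pos [501.  100.8 150.8] rpy [-3.141e+00 -3.000e-03  2.859e+00] F [-5.8  1.3  4.2] w -0.0 ff 3.0
```

View pics/w1b.png

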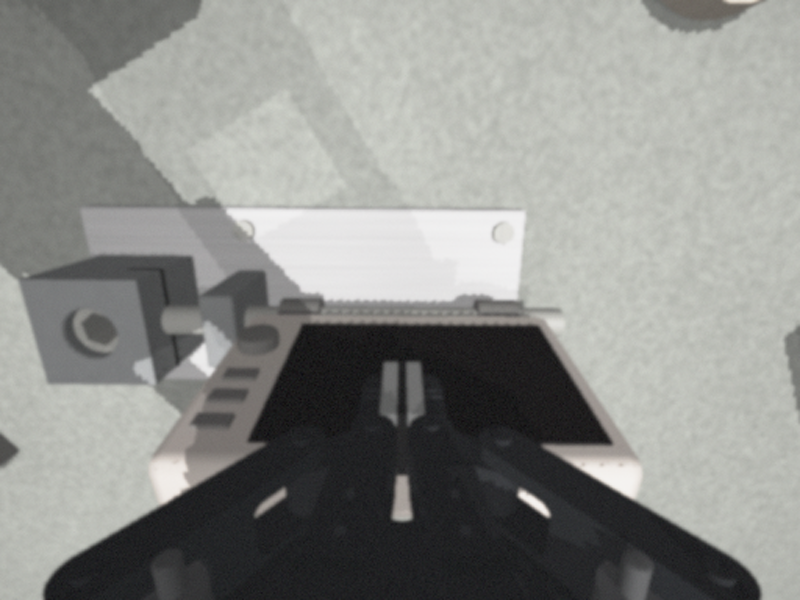

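The wrist view shows the block top corners at (22,280), (137,277), (160,382), (48,384), with the socket at (97,330). The plate's front edge runs from (82,208) to (525,208). The screen's front-top corners are at (152,460) and (640,460). I'll fit the base pose and tilt to these.

```bash
cat >> h.py <<'E'
from scipy.optimize import least_squares
def fit(f,obs,scr,x0=(463.9,-73,-0.284,0.1)):
    def pt(b,p): c,n=np.cos(b[2]),np.sin(b[2]); return [b[0]+c*p[0]-n*p[1],b[1]+n*p[0]+c*p[1],p[2]]
    def sp(t,y,u=130,w=-14): return [u*np.sin(t)+w*np.cos(t),y,50+u*np.cos(t)-w*np.sin(t)]
    def r(b):
        e=[proj(f,pt(b,p))-q for p,q in obs]+[proj(f,pt(b,sp(b[3],*a)))-q for a,q in scr]
        return np.ravel(e)
    o=least_squares(r,x0,diff_step=1e-3,loss='soft_l1'); print('fit',o.x.round(4),'res',r(o.x).round(1)); return o.x
E
sed -i 's/q=K@q; return (q\[:2\]\/q\[2\]).round(1)/q=K@q; return q[:2]\/q[2]/' h.py
python3 - <<'E'
from h import *
k=lambda u,v:(np.array([u,v])+.5)/1.5625-.5
obs=[((-32,-32,75),k(22,280)),((-32,32,75),k(137,277)),((32,32,75),k(160,382)),((32,-32,75),k(48,384)),((0,0,75),k(97,330)),((-65,-40,10),k(82,208)),((-65,260,10),k(525,208))]
fit('w1',obs,[((90,),k(152,460)),((260,),k(640,460))])
E
```

```text
fit [ 4.614437e+02 -7.193640e+01 -2.842000e-01  1.115000e-01] res [-0.6 -0.6  1.   1.4 -0.3  1.1  2.3 -0.3 -2.4  2.3 -1.4 -1.3  2.3 -0.9
 -7.3 -0.  12.8  0.6]
```

View pics/t1c.png

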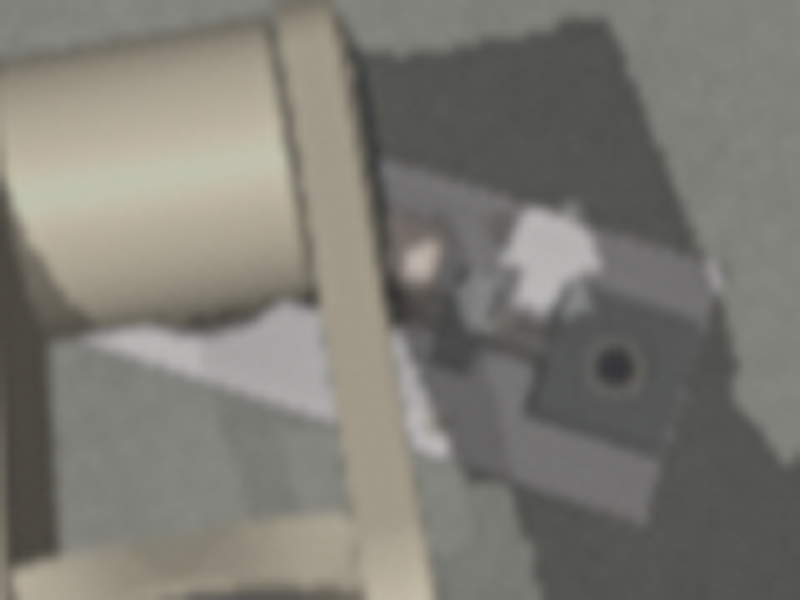

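Contact geometry (finger face at x' ≈ 0.6, tilt ≈ 0.11) and the image fit agree. About 30 mm of push remains, so I'll do most of it and measure again.

```bash
python3 -m pendant '[[[-8,0,0,0,0,0,1],[-16,0,0,0,0,0,1],[-24,0,0,0,0,0,1],[-27,0,0,0,0,0,1],[-27,0,0,0,0,0,1]]]'
python3 -c "
from h import *
S[:2]=461.4,-71.9
go(fr(20.3,175,150),Y+np.pi)
d=snap('wrist','w2');cv2.imwrite('pics/w2b.png',cv2.resize(d['img'],(800,600),interpolation=cv2.INTER_CUBIC))"
```

```text
clock: 2.75
eef_pos: [528.8, 92.2, 150.5]
eef_rot: [3.141, 0.001, 2.858]
ft_force: [-1.3, 0.4, -0.9]
grip_width: 0.002
finger_force: 0.9
clock 2.75 shift [-1.6 -1.4  0.5] turn [0.    0.001 0.   ] pos [528.8  92.2 150.5] rpy [3.141e+00 1.000e-03 2.858e+00] F [-1.3  0.4 -0.9] w 0.002 ff 0.9
```

View pics/w2b.png

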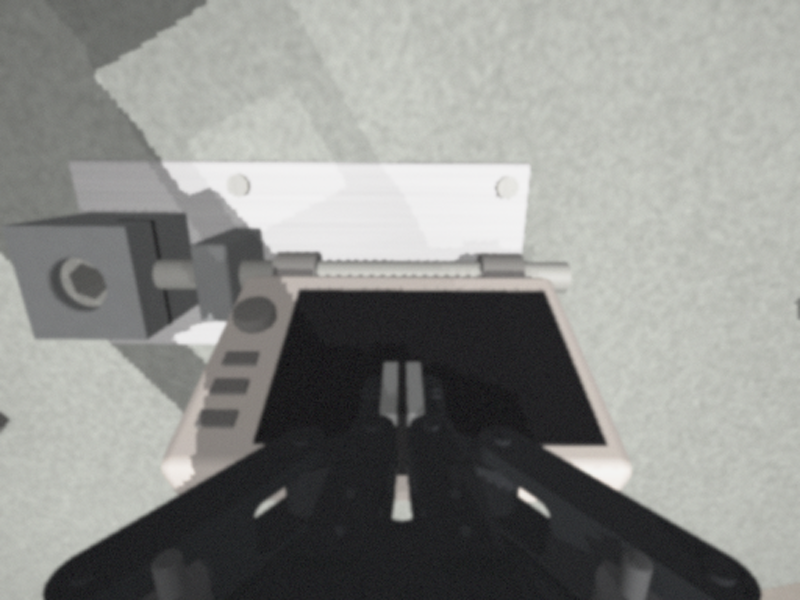

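```bash
python3 - <<'E'
from h import *
k=lambda u,v:(np.array([u,v])+.5)/1.5625-.5
B=[(-32,-32,75),(-32,32,75),(32,32,75),(32,-32,75),(0,0,75),(-65,-40,10),(-65,260,10)]
o={'w1':[(22,280),(137,277),(160,382),(48,384),(97,330),(82,208),(525,208)],'w2':[(3,227),(122,224),(147,338),(34,338),(79,282),(70,162),(529,163)]}
D={'w1':[(303,325),(541,325),(610,443),(250,443)],'w2':[(300,291),(545,291),(605,443),(256,443)]}
T={'w1':459,'w2':463}
def pt(b,p): c,n=np.cos(b[2]),np.sin(b[2]); return [b[0]+c*p[0]-n*p[1],b[1]+n*p[0]+c*p[1],p[2]]
sp=lambda t,y,u,w=-14:[u*np.sin(t)+w*np.cos(t),y,50+u*np.cos(t)-w*np.sin(t)]
def r(x):
    b=x[:3];ya,yb,ua,ub=x[5:9];e=[]
    for i,f in enumerate(('w1','w2')):
        t=x[3+i]
        for p,q in zip(B,o[f]): e+=list(proj(f,pt(b,p))-k(*q))
        for (y,u),q in zip([(ya,ua),(yb,ua),(yb,ub),(ya,ub)],D[f]): e+=list(proj(f,pt(b,sp(t,y,u)))-k(*q))
        e.append((proj(f,pt(b,sp(t,175,130)))-k(400,T[f]))[1])
    return np.array(e)
s=least_squares(r,[461.4,-71.9,-.284,.11,.3,120,250,20,125],x_scale=[1,1,.01,.01,.01,1,1,1,1],loss='soft_l1')
print(s.x.round(3));print(r(s.x).round(1))
E
```

```text
[ 4.60991e+02 -7.29440e+01 -2.85000e-01  1.10000e-01  3.73000e-01
  1.24169e+02  2.48710e+02  3.56510e+01  1.22092e+02]
[-1.9 -0.8 -0.3  1.3 -1.5  1.   1.  -0.5 -3.7  2.1 -2.4 -1.5  1.3 -0.9
  0.4  0.1 -2.4  0.4  0.8 -0.  -0.3 -0.6  0.6 -0.1 -1.2  2.2  0.8  1.1
  0.2  1.5  0.2 -0.   1.4 -2.  -1.6  2.  -2.1  0.6  0.3 -1.4  0.4  0.7
 -0.1 -0.3 -0.3  0.4]
```

Image fit says 0.37 and contact geometry says 0.34–0.355. I'll back off and re-measure the display outline from a clear viewpoint beside it, which also looks into the socket.

```bash
python3 -m pendant '[[[40,0,0,0,0,0,1],[60,0,-30,0,0,0,1],[60,-40,-80,0,0,0,1],[60,-90,-90,0,0,0,1],[60,-115,-90,0,0,0,1]]]'
python3 -m pendant '[[[0,0,0,0,0,0,-1],[0,0,0,0,0,0,-1],[0,0,0,0,0,0,-1],[0,0,0,0,0,0,-1],[0,0,0,0,0,0,-1]]]'
python3 -c "
from h import *
go(fr(0,0,200))
d=snap('wrist','w3');snap('top','t3');snap('scene','s3');cv2.imwrite('pics/w3b.png',cv2.resize(d['img'],(800,600),interpolation=cv2.INTER_CUBIC))"
```

```text
clock: 3.42
eef_pos: [439.4, -3.3, 242.4]
eef_rot: [3.141, 0.005, 2.857]
ft_force: [-0.8, 0.4, -0.6]
grip_width: 0.002
finger_force: 0.0
clock: 4.05
eef_pos: [438.6, -1.0, 240.2]
eef_rot: [-3.142, -0.0, 2.859]
ft_force: [0.2, 0.7, -0.7]
grip_width: 1.0
finger_force: 0.0
clock 4.05 shift [-44.4 -62.   40.2] turn [0. 0. 0.] pos [438.6  -1.  240.2] rpy [-3.142 -0.     2.859] F [ 0.2  0.7 -0.7] w 1.0 ff 0.0
```

View pics/w3b.png

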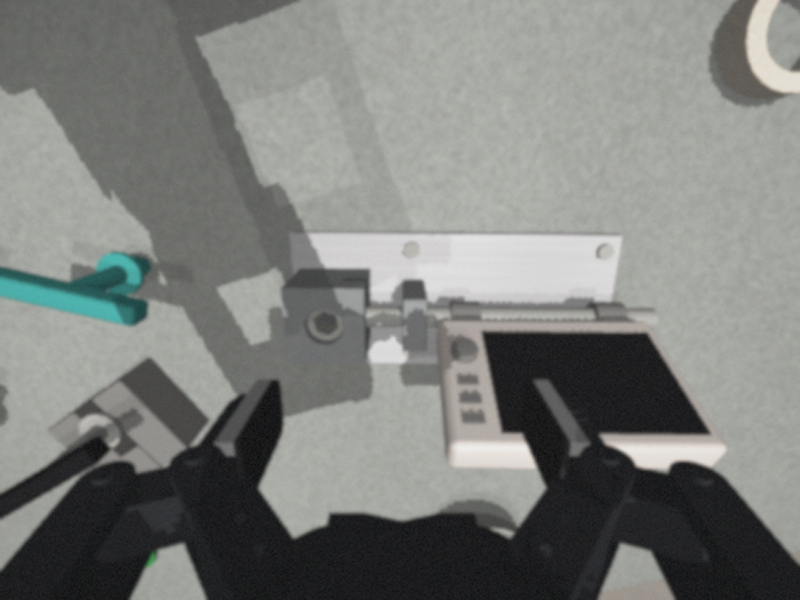

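In w3 the display corners are (484,332), (648,332), (711,434), (502,432). The socket is at (324,323), the block at (283,290), (369,288), (368,362), and the plate edge runs (290,233) to (621,236). Now a joint fit over the three views.

```bash
python3 - <<'E'
from h import *
k=lambda u,v:(np.array([u,v])+.5)/1.5625-.5
B=[(-32,-32,75),(-32,32,75),(32,32,75),(32,-32,75),(0,0,75),(-65,-40,10),(-65,260,10)]
o={'w1':[(22,280),(137,277),(160,382),(48,384),(97,330),(82,208),(525,208)],'w2':[(3,227),(122,224),(147,338),(34,338),(79,282),(70,162),(529,163)],
'w3':[(283,290),(369,288),(368,362),(285,362),(324,323),(290,233),(621,236)]}
D={'w1':[(303,325),(541,325),(610,443),(250,443)],'w2':[(300,291),(545,291),(605,443),(256,443)],'w3':[(484,332),(648,332),(711,434),(502,432)]}
def pt(b,p): c,n=np.cos(b[2]),np.sin(b[2]); return [b[0]+c*p[0]-n*p[1],b[1]+n*p[0]+c*p[1],p[2]]
sp=lambda t,y,u,w=-14:[u*np.sin(t)+w*np.cos(t),y,50+u*np.cos(t)-w*np.sin(t)]
# hinge axis offset free? per-image base pose (absorbs camera error), shared display geometry
def r(x):
    ya,yb,ua,ub,t1,t2=x[:6];e=[]
    for i,f in enumerate(('w1','w2','w3')):
        t=[t1,t2,t2][i]; b=x[6+3*i:9+3*i]
        for p,q in zip(B,o[f]): e+=list(proj(f,pt(b,p))-k(*q))
        for (y,u),q in zip([(ya,ua),(yb,ua),(yb,ub),(ya,ub)],D[f]): e+=list(proj(f,pt(b,sp(t,y,u)))-k(*q))
    return np.array(e)
x0=[124,249,36,122,.11,.36]+[461.4,-71.9,-.284]*3
sc=[1,1,1,1,.01,.01]+[1,1,.01]*3
for f in (1,):
    s=least_squares(r,x0,x_scale=sc,loss='soft_l1')
    J=s.jac;cov=np.linalg.pinv(J.T@J)
    print(s.x.round(3),'sd t',np.sqrt(np.diag(cov))[4:6].round(4));print(r(s.x).round(1)[44:])
# t only from w3 top edge fronts
a=s.x[12:15]
for t in (.31,.33,.35,.37,.39):
    print(t,[((proj('w3',pt(a,sp(t,y,u)))+.5)*1.5625-.5).round(1).tolist() for y,u in((90,130),(260,130),(s.x[0],s.x[3]),(s.x[1],s.x[3]),(s.x[0],s.x[2]))])
E
```

```text
[ 1.22935e+02  2.51144e+02  3.21260e+01  1.18590e+02  1.34000e-01
  4.03000e-01  4.61350e+02 -7.28320e+01 -2.86000e-01  4.61120e+02
 -7.33440e+01 -2.89000e-01  4.61201e+02 -7.21690e+01 -2.91000e-01] sd t [0.0098 0.0126]
[-0.5 -1.7 -2.4  0.  -0.8  0.6  2.3  0.3  1.1  2.1  0.  -1.   2.7 -1.3
 -0.9 -0.   0.3  0.7 -0.5 -0.1  0.4  0.3]
0.31 [[452.2, 435.5], [744.8, 437.5], [505.1, 419.8], [717.6, 421.3], [482.9, 327.9]]
0.33 [[451.9, 438.6], [743.0, 440.6], [504.6, 422.7], [716.1, 424.1], [482.8, 328.8]]
0.35 [[451.6, 441.7], [741.0, 443.6], [504.0, 425.4], [714.6, 426.9], [482.8, 329.7]]
0.37 [[451.3, 444.6], [739.0, 446.5], [503.5, 428.1], [713.0, 429.6], [482.7, 330.5]]
0.39 [[451.0, 447.4], [737.0, 449.3], [503.0, 430.7], [711.4, 432.1], [482.7, 331.4]]
```

Image fits are too weakly conditioned here: the display's position is unknown and the rim is rounded. A look along the hinge from the screen's outer side gives the tilt directly, so I'll work out that pose.

```bash
sed -i 's/^S=.*/S=np.array([461.2,-72.5,75]);Y=-0.287/' h.py; python3 - <<'E'
from h import *
s=manip.read_state();M=R.from_euler('xyz',s['eef_rot'])
ey=np.array([-np.sin(Y),np.cos(Y),0]);k=np.array([0,0,1.]);a=.56
x=np.cos(a)*ey-np.sin(a)*k;z=-np.cos(a)*k-np.sin(a)*ey;y=np.cross(z,x)
T=R.from_matrix(np.c_[x,y,z]);p=np.array(fr(-60,315,252))
print(p,M.inv().apply(p-s['eef_pos']).round(1),(M.inv()*T).as_rotvec().round(3))
for n,u,v,zz in [('bottle',150,303,150),('tape',252,394,30),('bowl',427,188,50)]: print(n,px('t0',u/1.5625,v/1.5625,zz))
E
```

```text
[492.82316134 246.60025958 252.        ] [ 17.3 253.2 -11.7] [ 0.44  -0.438  1.529]
bottle [521.5 501.7 150. ]
tape [352.8 332.5  30. ]
bowl [778.5 -10.5  50. ]
```

```bash
python3 -m pendant '[[[0,40,-10,0.048,-0.048,0.168,-1],[5,90,-20,0.096,-0.096,0.335,-1],[8,140,-20,0.145,-0.144,0.503,-1],[10,190,-20,0.193,-0.192,0.67,-1],[15,240,-15,0.24,-0.24,0.838,-1]]]'
python3 - <<'E'
from h import *
s=manip.read_state();M=R.from_euler('xyz',s['eef_rot'])
ey=np.array([-np.sin(Y),np.cos(Y),0]);k=np.array([0,0,1.]);a=.56
x=np.cos(a)*ey-np.sin(a)*k;z=-np.cos(a)*k-np.sin(a)*ey;y=np.cross(z,x)
T=R.from_matrix(np.c_[x,y,z]);p=np.array(fr(-60,315,252))
print(p,M.inv().apply(p-s['eef_pos']).round(1),(M.inv()*T).as_rotvec().round(3))
E
```

```text
clock: 4.82
eef_pos: [490.0, 222.3, 257.1]
eef_rot: [-3.022, 0.249, 2.17]
ft_force: [1.5, 0.4, 0.4]
grip_width: 0.997
finger_force: 0.0
[492.82316134 246.60025958 252.        ] [19.1 16.  -1.6] [ 0.238 -0.24   0.831]
```

```bash
python3 -m pendant '[[[6,4,0,0.05,-0.05,0.17,-1],[12,8,0,0.1,-0.1,0.34,-1],[16,12,0,0.15,-0.15,0.51,-1],[19,16,-2,0.2,-0.2,0.68,-1],[19,16,-2,0.24,-0.24,0.83,-1]]]'
python3 -m pendant '[[[0,0,0,0,0,0,-1],[0,0,0,0,0,0,-1],[0,0,0,0,0,0,-1],[0,0,0,0,0,0,-1],[0,0,0,0,0,0,-1]]]'
python3 -c "
from h import *
d=snap('wrist','w4');cv2.imwrite('pics/w4b.png',cv2.resize(d['img'],(800,600),interpolation=cv2.INTER_CUBIC))"
```

```text
clock: 5.45
eef_pos: [492.3, 245.7, 251.3]
eef_rot: [-3.137, 0.563, 1.287]
ft_force: [-0.4, -1.1, 0.7]
grip_width: 0.998
finger_force: 0.0
clock: 6.08
eef_pos: [492.2, 244.9, 252.0]
eef_rot: [-3.135, 0.56, 1.293]
ft_force: [0.1, -0.3, 0.1]
grip_width: 0.997
finger_force: 0.0
```

View pics/w4b.png

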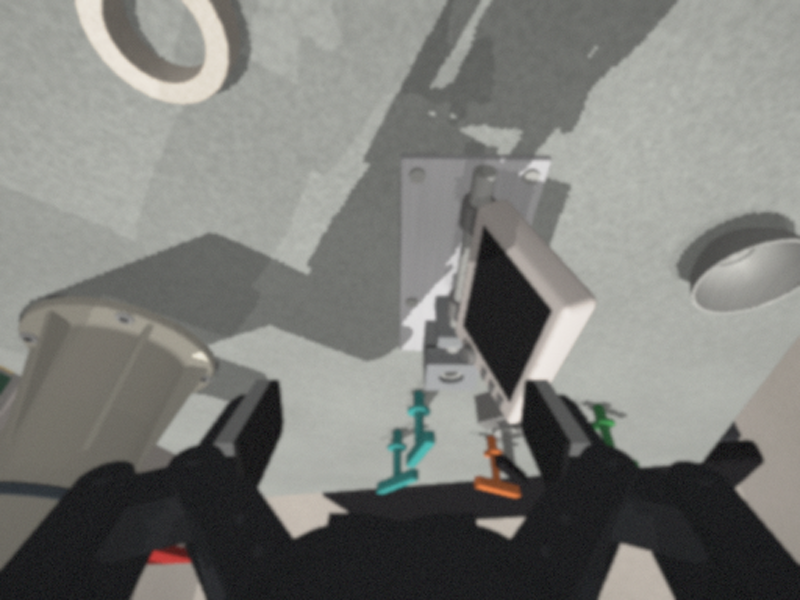

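The hinge-axis view shows the screen's outer side face, with its back edge running (512,205) to (590,293), front edge about (487,213) to (553,303), and display edge (485,230) to (550,306). The plate edge is (401,158) to (551,156). Next I back-project these onto planes of constant y'.

```bash
python3 - <<'E'
from h import *
g=cv2.imread('pics/w4.png'); 
def onp(u,v,y0):
    d=np.load('pics/w4.npz');K,E=d['K'],d['E'];I=np.linalg.inv(E)
    u,v=(u+.5)/1.5625-.5,(v+.5)/1.5625-.5
    r=I[:3,:3]@((np.linalg.inv(K)@[u,v,1])*[1,-1,-1]);c=I[:3,3]
    ey=np.array([-np.sin(Y),np.cos(Y),0]);ex=np.array([np.cos(Y),np.sin(Y),0])
    s=(y0-(c-S)@ey)/(r@ey);p=c+r*s; return np.array([(p-S)@ex,p[2]])
for n,a,b,y0 in [('back',(512,205),(590,293),260),('back2',(520,214),(580,281),260),('front',(487,213),(553,303),257),('disp',(485,230),(550,306),250)]:
    A,B=onp(*a,y0),onp(*b,y0);print(n,A.round(1),B.round(1),'tilt',np.arctan2(*(B-A)).round(3))
for q in [(401,158),(551,156)]: 
    p=px('w4',(q[0]+.5)/1.5625-.5,(q[1]+.5)/1.5625-.5,10);ex=np.array([np.cos(Y),np.sin(Y)]);print((p[:2]-S[:2])@ex,(p[:2]-S[:2])@[-ex[1],ex[0]])
c=g[115:205,295:385];cv2.imwrite('pics/w4c.png',cv2.resize(c,(600,600),interpolation=cv2.INTER_CUBIC))
E
```

```text
back [21.1 74.3] [ 55.4 161.4] tilt 0.376
back2 [25.3 84.9] [ 51.9 151.4] tilt 0.381
front [ 2.  80.3] [ 32.  167.2] tilt 0.333
disp [ 0.2 91.5] [ 32.8 163.9] tilt 0.422
-63.13505565136043 259.1269278710717
64.10783970433249 262.17086964123916
```

```bash
cat > tilt.py <<'E'
from h import *
from scipy.ndimage import map_coordinates
ex=np.array([np.cos(Y),np.sin(Y),0]);k=np.array([0,0,1.])
def line(f,a,b,w=3.5):
    g=cv2.cvtColor(cv2.imread(f'pics/{f}.png'),cv2.COLOR_BGR2GRAY).astype(float); g=cv2.GaussianBlur(g,(0,0),.7)
    a,b=[(np.array(q)+.5)/1.5625-.5 for q in (a,b)]
    d=(b-a)/np.linalg.norm(b-a);n=np.array([-d[1],d[0]]);o=np.arange(-w,w+.01,.1);P=[]
    for s in np.linspace(0.05,.95,40):
        q=a+(b-a)*s; X=q[:,None]+n[:,None]*o; pr=np.abs(np.gradient(map_coordinates(g,[X[1],X[0]],order=3)))
        i=pr.argmax(); P.append(q+n*o[i])
    P=np.array(P,np.float32);vx,vy,x,y=cv2.fitLine(P,cv2.DIST_HUBER,0,.01,.01).ravel()
    r=np.abs((P-[x,y])@[-vy,vx]);D=np.load(f'pics/{f}.npz');I=np.linalg.inv(D['E'])[:3,:3]
    ray=lambda u:I@((np.linalg.inv(D['K'])@[*u,1])*[1,-1,-1])
    L=np.linalg.norm(b-a)/2;A,B=ray((x-L*vx,y-L*vy)),ray((x+L*vx,y+L*vy));N=np.cross(A,B);N/=np.linalg.norm(N)
    c,s=N@k,N@ex;t=np.arctan2(-c,s);t=(t+np.pi/2)%np.pi-np.pi/2
    print(f,a.round(),'tilt',t.round(3),'sens',np.hypot(c,s).round(2),'rms',np.median(r).round(2)); return N
def comb(Ns):
    A=np.array([[n@ex,n@k] for n in Ns]);v=np.linalg.svd(A)[2][-1];print('==> ',np.arctan(v[0]/v[1]).round(4))
E
python3 - <<'E'
from tilt import *
w4=[line('w4',(515,208),(588,291)),line('w4',(487,235),(547,303))];comb(w4)
w3=[line('w3',(485,336),(501,428)),line('w3',(650,336),(708,430)),line('w3',(657,325),(717,430))];comb(w3)
w2=[line('w2',(298,295),(258,440)),line('w2',(547,295),(603,440)),line('w2',(556,290),(628,455)),line('w2',(240,285),(168,455))];comb(w2)
comb(w2+w3+w4)
w1=[line('w1',(302,329),(251,440)),line('w1',(543,329),(609,440))];comb(w1)
E
```

```text
w4 [329. 133.] tilt 0.384 sens 0.75 rms 0.16
w4 [312. 150.] tilt 0.388 sens 0.81 rms 0.05
==>  0.386
w3 [310. 215.] tilt 0.393 sens 0.26 rms 0.04
w3 [416. 215.] tilt 0.386 sens 0.64 rms 0.05
w3 [420. 208.] tilt 0.481 sens 0.62 rms 0.24
==>  0.429
w2 [191. 189.] tilt 0.382 sens 0.37 rms 0.05
w2 [350. 189.] tilt 0.387 sens 0.48 rms 0.04
w2 [356. 185.] tilt 0.379 sens 0.51 rms 0.94
w2 [153. 182.] tilt 0.366 sens 0.53 rms 0.2
==>  0.3774
==>  0.3959
w1 [193. 210.] tilt 0.11 sens 0.46 rms 0.07
w1 [347. 210.] tilt 0.112 sens 0.57 rms 0.04
==>  0.1111
```

Edges from four independent views agree on a tilt of 0.386 (22.1°), and on 0.111 for the earlier one. The screen was kicked about 2° past, so it needs a gentle push from behind. I'll go over the top, then down behind it.

```bash
python3 - <<'E'
from h import *
go(fr(95,175,260),Y+np.pi)
E
```

```text
clock 6.12 shift [-122.5  154.4   66.4] turn [-0.442  0.436 -1.519] pos [492.2 244.9 252. ] rpy [-3.135  0.561  1.293] F [-0.5 -0.3  0. ] w 0.995 ff 0.0
```

```bash
python3 -m pendant '[[[-15,15,3,-0.05,0.05,-0.168,1],[-30,35,10,-0.1,0.1,-0.335,1],[-45,55,20,-0.145,0.145,-0.503,1],[-60,75,29,-0.193,0.192,-0.67,1],[-68,86,37,-0.24,0.24,-0.838,1]]]' >/dev/null
python3 -c "
from h import *
go(fr(95,175,260),Y+np.pi)"
```

```text
clock 6.75 shift [-89.2  -3.4  19.1] turn [-0.199  0.193 -0.677] pos [553.8 146.  256.6] rpy [-3.018  0.243  2.188] F [-0.5  0.   1.3] w 0.005 ff 0.0
```

```bash
python3 -m pendant '[[[-25,-1,5,-0.05,0.05,-0.17,1],[-50,-2,10,-0.1,0.1,-0.34,1],[-70,-3,15,-0.15,0.145,-0.51,1],[-89,-3,19,-0.199,0.193,-0.677,1],[-89,-3,19,-0.199,0.193,-0.677,1]]]' >/dev/null
python3 -c "
from h import *
go(fr(95,175,145),Y+np.pi)"
```

```text
clock 7.38 shift [  0.4   1.1 114.8] turn [-0.002  0.    -0.008] pos [601.9  67.4 259.8] rpy [-3.14   0.     2.847] F [-0.8  0.3  0.3] w -0.003 ff 0.0
```

```bash
python3 -m pendant '[[[0,0,50,0,0,0,1],[0,0,95,0,0,0,1],[0,0,113,0,0,0,1],[8,0,115,0,0,0,1],[14,0,115,0,0,0,1]]]'
python3 -m pendant '[[[2,0,0,0,0,0,1],[4,0,0,0,0,0,1],[6,0,0,0,0,0,1],[8,0,0,0,0,0,1],[10,0,0,0,0,0,1]]]'
python3 - <<'E'
from tilt import *
go(fr(68.6,175,145),Y+np.pi)
d=snap('wrist','w5')
g=cv2.cvtColor(d['img'],cv2.COLOR_BGR2GRAY)
E_=np.load('pics/w5.npz')
k2=lambda p:((proj('w5',p)+.5)*1.5625-.5).round(0)
for t in(.386,.36):
  sp=lambda t,y,u,w=-14:fr(u*np.sin(t)+w*np.cos(t),y,50+u*np.cos(t)-w*np.sin(t))
  print([k2(sp(t,y,u)).tolist() for y in(123.5,250.5) for u in(34,120)])
E
```

```text
clock: 8.0
eef_pos: [587.9, 73.8, 146.1]
eef_rot: [-3.14, 0.002, 2.849]
ft_force: [-0.7, -0.3, 0.8]
grip_width: -0.001
finger_force: 0.0
clock: 8.62
eef_pos: [581.1, 75.6, 146.1]
eef_rot: [-3.141, 0.006, 2.849]
ft_force: [8.4, -6.1, 5.5]
grip_width: 0.002
finger_force: 4.7
clock 8.62 shift [ 4.4 -0.9  1. ] turn [-0.001  0.006 -0.005] pos [581.1  75.6 146.1] rpy [-3.141  0.006  2.849] F [ 8.4 -6.1  5.5] w 0.002 ff 4.7
[[292.0, 182.0], [237.0, 302.0], [564.0, 180.0], [647.0, 300.0]]
[[292.0, 180.0], [234.0, 294.0], [564.0, 178.0], [650.0, 292.0]]
```

```bash
python3 - <<'E'
from tilt import *
comb([line('w5',(290,188),(240,295),6),line('w5',(566,188),(644,295),6)])
E
```

```text
w5 [185. 120.] tilt 0.371 sens 0.55 rms 0.06
w5 [362. 120.] tilt 0.374 sens 0.67 rms 0.04
==>  0.3727
```

```bash
python3 -m pendant '[[[0.5,0,0,0,0,0,1],[1,0,0,0,0,0,1],[1.5,0,0,0,0,0,1],[2,0,0,0,0,0,1],[2,0,0,0,0,0,1]]]'
python3 - <<'E'
from tilt import *
go(fr(68.6,175,145),Y+np.pi)
snap('wrist','w6')
comb([line('w6',(290,188),(240,295),6),line('w6',(566,188),(644,295),6)])
E
```

```text
clock: 9.3
eef_pos: [579.9, 75.9, 146.7]
eef_rot: [-3.141, 0.008, 2.849]
ft_force: [9.4, -5.8, 6.7]
grip_width: 0.003
finger_force: 4.8
clock 9.3 shift [ 3.2 -1.   1.7] turn [-0.     0.008 -0.005] pos [579.9  75.9 146.7] rpy [-3.141  0.008  2.849] F [ 9.4 -5.8  6.7] w 0.003 ff 4.8
w6 [185. 120.] tilt 0.356 sens 0.55 rms 0.05
w6 [362. 120.] tilt 0.363 sens 0.68 rms 0.05
==>  0.3599
```

```bash
python3 -m pendant '[[[0.4,0,0,0,0,0,1],[0.8,0,0,0,0,0,1],[1.2,0,0,0,0,0,1],[1.5,0,0,0,0,0,1],[1.5,0,0,0,0,0,1]]]'
python3 - <<'E'
from tilt import *
go(fr(68.6,175,145),Y+np.pi)
snap('wrist','w7')
comb([line('w7',(290,188),(240,295),6),line('w7',(566,188),(644,295),6)])
E
```

```text
clock: 9.98
eef_pos: [578.9, 76.4, 146.9]
eef_rot: [-3.141, 0.008, 2.849]
ft_force: [9.1, -4.6, 6.1]
grip_width: -0.0
finger_force: 5.0
clock 9.97 shift [ 2.1 -1.1  1.9] turn [-0.     0.008 -0.005] pos [578.9  76.4 146.9] rpy [-3.141  0.008  2.849] F [ 9.1 -4.6  6.1] w -0.0 ff 5.0
w7 [185. 120.] tilt 0.35 sens 0.56 rms 0.07
w7 [362. 120.] tilt 0.353 sens 0.68 rms 0.05
==>  0.3515
```

```bash
python3 -m pendant '[[[-12,0,0,0,0,0,1],[-18,0,-40,0,0,0,1],[-18,0,-95,0,0,0,-1],[30,-40,-100,0,0,0,-1],[75,-80,-100,0,0,0,-1]]]' >/dev/null
python3 -m pendant '[[[36,-35,5,0,0,0,-1],[36,-35,5,0,0,0,-1],[36,-35,5,0,0,0,-1],[36,-35,5,0,0,0,-1],[36,-35,5,0,0,0,-1]]]'
python3 - <<'E'
from tilt import *
snap('wrist','w8')
k2=lambda p:((proj('w8',p)+.5)*1.5625-.5).round(0)
t=.35;sp=lambda y,u,w=-14:fr(u*np.sin(t)+w*np.cos(t),y,50+u*np.cos(t)-w*np.sin(t))
q=[[k2(sp(y,u)) for u in(38,115)] for y in(123.5,250.5)]
comb([line('w8',*q[0],6),line('w8',*q[1],6)])
go(fr(-10,0,130),Y+np.pi)
E
```

```text
clock: 11.28
eef_pos: [436.1, -0.5, 239.8]
eef_rot: [-3.14, -0.0, 2.85]
ft_force: [0.2, -0.1, 0.5]
grip_width: 1.002
finger_force: 0.0
w8 [310. 216.] tilt 0.363 sens 0.27 rms 0.03
w8 [418. 216.] tilt 0.352 sens 0.65 rms 0.05
==>  0.3534
clock 11.32 shift [-35.  -61.5 109.8] turn [-0.002 -0.    -0.005] pos [435.9  -0.5 239.7] rpy [-3.14 -0.    2.85] F [ 0.   0.1 -0.5] w 1.003 ff 0.0
```

The tilt is about 0.352 (20.2°) and stays after release. Next is a close look into the socket for the hex orientation.

```bash
python3 -m pendant '[[[-20,-30,50,0,0,0,-1],[-35,-61,95,0,0,0,-1],[-35,-61,108,0,0,0,-1],[-35,-61,110,0,0,0,-1],[-35,-61,110,0,0,0,-1]]]'
python3 - <<'E'
from tilt import *
d=snap('wrist','w9')
c=proj('w9',S);print(c,go(fr(0,0,200)))
# rectify horizontal plane z=67 about S: 50x50mm at 12 px/mm, axes of socket frame: right=+y', down=+x'
n=600;m=12
src=[];dst=[]
for x,y in((-22,-22),(22,-22),(22,22),(-22,22)):
    src.append(proj('w9',fr(x,y,67)));dst.append([n/2+y*m,n/2+x*m])
H=cv2.getPerspectiveTransform(np.float32(src),np.float32(dst))
im=cv2.warpPerspective(d['img'],H,(n,n),flags=cv2.INTER_CUBIC);im=cv2.convertScaleAbs(im,alpha=1.6)
cv2.imwrite('pics/w9b.png',im)
E
```

```text
clock: 11.95
eef_pos: [451.9, -68.9, 130.9]
eef_rot: [-3.14, 0.001, 2.85]
ft_force: [0.1, -0.2, 0.2]
grip_width: 0.997
finger_force: 0.0
clock 12.0 shift [ -9.9  -0.9 -68.8] turn [0. 0. 0.] pos [452.1 -68.9 131.1] rpy [-3.14e+00  2.00e-03  2.85e+00] F [ 0.   0.1 -0.6] w 1.001 ff 0.0
[257.91916368 222.14895235] None
```

View pics/w9b.png

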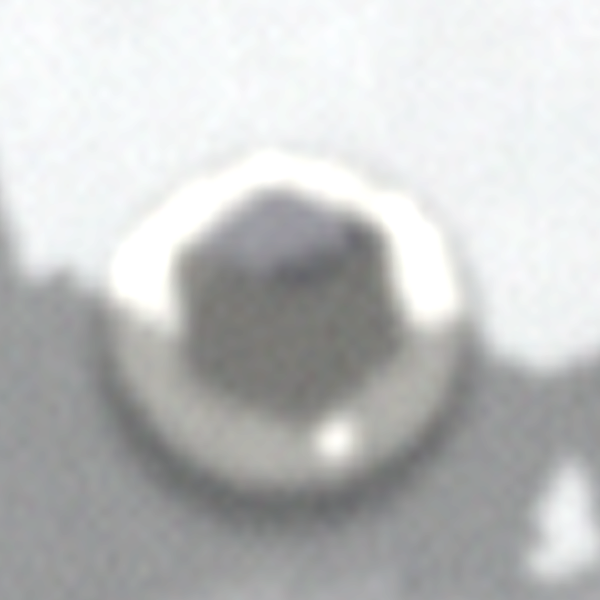

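The hex corners in the rectified view are at about (278,188), (385,228), (405,340), (300,415), (192,360) and (178,245). That puts a corner axis at +5.7°, so the screw is at about 0.41 rad, and the hex centre is 0.9 mm off my estimate along −y'. Now on to the key.

```bash
sed -i 's/^S=.*/Y=-0.287;S=np.array([460.7,-73.3,75])/' h.py; python3 -c "
from h import *
go([509,-313,205],1.79)"
python3 -m pendant '[[[0,0,-50,0,0,0.1,-1],[0,-20,-74,0,0,0.28,-1],[0,-70,-74,0,0,0.46,-1],[0,-130,-74,0,0,0.64,-1],[10,-190,-74,0,0,0.82,-1]]]'
python3 -c "
from h import *
go([509,-313,205],1.79)"
```

```text
clock 12.0 shift [-124.8 -217.5  -73.3] turn [-0.     0.003  1.06 ] pos [452.1 -68.9 131.1] rpy [-3.14e+00  2.00e-03  2.85e+00] F [ 0.   0.1 -0.6] w 1.001 ff 0.0
clock: 12.62
eef_pos: [387.5, -249.9, 206.2]
eef_rot: [3.141, 0.005, 2.025]
ft_force: [0.9, -0.7, 0.0]
grip_width: 0.998
finger_force: 0.0
clock 12.62 shift [-110.    81.5    1.7] turn [0.001 0.005 0.235] pos [ 387.5 -249.9  206.2] rpy [3.141 0.005 2.025] F [ 0.9 -0.7  0. ] w 0.998 ff 0.0
```

```bash
python3 -m pendant '[[[-40,30,0,0,0,0.12,-1],[-80,60,0,0,0,0.235,-1],[-110,81,1,0,0,0.235,-1],[-110,81,1,0,0,0.235,-1],[-110,81,1,0,0,0.235,-1]]]'
cat > bar.py <<'E'
from h import *
def bar(f,z,ctr,yaw,show=False):
    im=cv2.imread(f'pics/{f}.png');m=4;W=160;c,n=np.cos(yaw),np.sin(yaw)
    P=lambda x,y:proj(f,[ctr[0]+c*x-n*y,ctr[1]+n*x+c*y,z])
    q=[(-W/2,-W/2),(W/2,-W/2),(W/2,W/2),(-W/2,W/2)]
    H=cv2.getPerspectiveTransform(np.float32([P(*a) for a in q]),np.float32([((y+W/2)*m,(x+W/2)*m) for x,y in q]))
    g=cv2.cvtColor(cv2.warpPerspective(im,H,(W*m,W*m)),cv2.COLOR_BGR2GRAY)
    b=(cv2.GaussianBlur(g,(0,0),2)<50).astype(np.uint8); b=cv2.morphologyEx(b,cv2.MORPH_OPEN,np.ones((25,25)))
    k,lab,st,ce=cv2.connectedComponentsWithStats(b)
    for i in range(1,k):
        if st[i,4]<6000: continue
        pts=cv2.findNonZero((lab==i).astype(np.uint8)); r=cv2.minAreaRect(pts)
        y,x=r[0][0]/m-W/2,r[0][1]/m-W/2
        print('comp',(np.array(r[1])/m).round(1),'ang',round(r[2],1),'world',round(ctr[0]+c*x-n*y,1),round(ctr[1]+n*x+c*y,1),'local',round(x,1),round(y,1))
    cv2.imwrite(f'pics/{f}r.png',g)
E
python3 - <<'E'
from bar import *
go([509,-313,205],1.79);snap('wrist','k1');bar('k1',126,(509,-313),.22)
g=cv2.imread('pics/k1r.png',0)
print(cv2.resize(g,(32,32),interpolation=cv2.INTER_AREA))
E
```

```text
clock: 13.25
eef_pos: [507.8, -310.4, 204.0]
eef_rot: [-3.141, 0.002, 1.795]
ft_force: [-0.1, 0.3, -0.1]
grip_width: 1.003
finger_force: 0.0
clock 13.25 shift [-2.8  0.6 -1. ] turn [-0.001  0.002  0.005] pos [ 507.8 -310.4  204. ] rpy [-3.141e+00  2.000e-03  1.795e+00] F [-0.1  0.3 -0.1] w 1.003 ff 0.0
comp [14.4 89.2] ang 87.5 world 509.9 -320.8 local -0.8 -7.8
[[ 62  37  31 ... 104 101 100]
 [ 77  70  78 ... 113 104  99]
 [ 85 121 160 ... 116 108 100]
 ...
 [173 168 165 ... 175 174 172]
 [127  91  71 ... 176 175 177]
 [ 28  26  24 ... 179 179 177]]
```

```bash
python3 - <<'E'
from h import *
np.set_printoptions(linewidth=250)
g=cv2.imread('pics/k1r.png',0)
s=cv2.resize(g,(40,40),interpolation=cv2.INTER_AREA)
print(np.arange(-78,80,4));print(s[14:27])
c=cv2.imread('pics/k1.png',0);print(proj('k1',[509,-313,126]))
E
```

```text
[-78 -74 -70 -66 -62 -58 -54 -50 -46 -42 -38 -34 -30 -26 -22 -18 -14 -10  -6  -2   2   6  10  14  18  22  26  30  34  38  42  46  50  54  58  62  66  70  74  78]
[[172 172 160 123 117 115 114 114 124 162 179 174 137 103 105 103 103 101 102 100 100  97  96  99 103 104 102  95  91  95 134 148 150 141 121 171 172 172 173 173]
 [176 161 126 115 114 115 114 119 159 174 176 175 163 122 104 102  95  91  91  91  90  91  83  67  76  92  93  90  94 128 148 150 154 155 101 168 170 168 171 173]
 [171 135 116 113 114 113 117 148 171 175 173 173 177 165 115 102  94  91  91  91  91  91  89  95 109 111 103  91 120 146 148 149 158 155  97 167 171 168 171 170]
 [139 117 115 114 116 116 141 170 171 169 170 168 168 145 107  97  86  83  79  77  76  76  86  89  85  84  83  75  89  88  86  86  82  91  91 164 170 172 171 169]
 [116 115 115 117 116 126 145  93  78  70  67  63  61  50  46  40  33  32  32  31  29  30  30  30  32  43  45  46  47  49  52  52  53  40  72 156 172 168 170 173]
 [115 113 111 113 113 117  93  32  28  29  29  28  29  28  31  30  28  30  30  30  30  28  30  31  40  45  45  46  47  50  
[... 509 characters left out ...]
22 168 171 170 176]
 [114 113 116 116 116 115 115 115 116 113 115 116 116 114 114 113 111  96  91  91  91  92 113 115  99 110 143 152 147 159 161 161 163 164 135 118 172 168 171 170]
 [115 115 116 114 115 114 114 114 115 113 114 115 115 115 114 114 114 102  94  91  91 105 140 116  77  88 132 129 141 159 160 161 163 164 142 109 174 169 167 171]
 [112 112 112 111 114 114 113 112 114 113 115 114 113 114 115 115 112 104  96  91 103 138 145 128 102 111 121 129 141 158 160 161 163 164 148 104 171 172 168 171]
 [113 111 112 112 112 113 114 116 115 113 114 117 116 114 115 112 113 104 100 100 132 144 145 140 145 156 158 158 145 159 160 161 162 163 153 100 167 169 168 169]]
[259.63208299 202.32525844]
```

The bar spans local y −53 to +57 with its centre near (508,−311) and yaw about 0.255. I'll descend, grip and lift.

```bash
python3 -m pendant '[[[-1,0,40,0,0,-0.03,-1],[-1,0,80,0,0,-0.03,-1],[-1,0,100,0,0,-0.03,-1],[-1,0,107,0,0,-0.03,-1],[-1,0,107,0,0,-0.03,-1]]]' 60
python3 -m pendant '[[[0,0,0,0,0,0,1],[0,0,0,0,0,0,1],[0,0,0,0,0,0,1],[0,0,0,0,0,0,1],[0,0,0,0,0,0,1]]]' 60
```

```text
clock: 13.92
eef_pos: [508.2, -312.2, 97.0]
eef_rot: [-3.141, 0.002, 1.824]
ft_force: [0.6, -0.2, -0.2]
grip_width: 0.994
finger_force: 0.0
clock: 14.55
eef_pos: [508.6, -312.5, 96.8]
eef_rot: [-3.141, 0.002, 1.824]
ft_force: [0.9, 0.7, 3.8]
grip_width: 0.179
finger_force: 58.6
```

```bash
python3 -m pendant '[[[0,0,-15,0,0,0,1],[0,0,-35,0,0,0,1],[0,0,-60,0,0,0,1],[0,0,-90,0,0,0,1],[0,0,-105,0,0,0,1]]]' 60
python3 -c "
from h import *
go([460.7,-73.3,172],1.916)
snap('wrist','k2')
im=cv2.imread('pics/k2.png');M=manip.read_state()
np.set_printoptions(linewidth=250)
g=cv2.cvtColor(im,cv2.COLOR_BGR2GRAY);print(g[150:300:6,226:292:3])
c=np.array(manip.read_state()['eef_pos']);Rm=R.from_euler('xyz',M['eef_rot'])
for x in(-57,-55,-53,0,53,55,57): print(x,proj('k2',c+Rm.apply([x,0,-29])).round(1))
"
```

```text
clock: 15.18
eef_pos: [508.8, -312.5, 203.5]
eef_rot: [3.141, 0.003, 1.824]
ft_force: [-0.1, 0.3, -2.5]
grip_width: 0.175
finger_force: 59.1
clock 15.18 shift [243.7  13.3  30.7] turn [ 0.     0.003 -0.092] pos [ 508.8 -312.5  203.5] rpy [3.141e+00 3.000e-03 1.824e+00] F [-0.1  0.3 -2.5] w 0.175 ff 59.1
[[175 168 153 165 162 164 165 163 164 170 176 176 177 175 176 175 174 175 174 176 177 175]
 [161 116 100 144 161 160 161 159 160 159 163 170 172 174 173 174 172 173 174 174 172 172]
 [111 109  93 100  99 109  41  29  32  29  25  19  26  28  29  79 166 173 169 170 168 168]
 [108 108 110 100  93  45  37  42  38  39  43  38  38  42  38  32 130 169 156  87 162 172]
 [113 113 112 108  85  37  45  47  49  50  49  51  52  49  49  41  63 117 154  92 158 172]
 [113 112 113 112  67  38  42  50  48  48  49  48  50  49  51  42  53  70  83  80 153 169]
 [112 113 114  89  65  38  43  47  45  45  49  51  46  50  51  42  57  86 123 135 145 151]
 [110 109 111  96  93  36  47  44  49  48  47  47  46  43  47  40  70  98 144 158 158 157]
 [112 117 114 100  92  31  39  47  46  48  48  48  48  47  44  41  
[... 901 characters left out ...]
 34  29  30  83  90  89  78  35]
 [ 56  94 106 106  55  31  28  31  31  19  33  28  36  30  27  27  35  85 107 103  83  39]
 [ 32  32  29 107  66  29  29  28  34  36  32  32  33  29  29  30  38 100  69  35  30  30]
 [ 30  32  33  31  39  34  28  34  29  29  30  31  30  35  33  28  34  34  32  28  34  32]
 [ 26  30  38  31  39  36  27  30  28  24  29  32  29  29  34  29  39  35  33  32  32  25]
 [ 31  33  33  32  33  33  24  31  30  24  31  32  34  34  20  25  36  33  32  26  32  32]
 [ 31  33  32  27  40  30  26  29  33  25  31  30  31  29  31  24  40  30  33  27  33  30]]
-57 [260.5 360.8]
-55 [260.6 358.1]
-53 [260.6 355.4]
0 [261.  274.3]
53 [261.5 170.1]
55 [261.5 165.6]
57 [261.6 161. ]
```

The key is held centred, with the bar end where it should be. Moving over the socket.

```bash
python3 -m pendant '[[[50,2,0,0,0,-0.02,1],[105,5,0,0,0,-0.04,1],[165,9,0,0,0,-0.07,1],[215,12,5,0,0,-0.092,1],[243,13,20,0,0,-0.092,1]]]' >/dev/null
python3 -m pendant '[[[0,0,0,0,0,0,1],[0,0,0,0,0,0,1],[0,0,0,0,0,0,1],[0,0,0,0,0,0,1],[0,0,0,0,0,0,1]]]'
python3 -c "
from h import *
go([460.7,-73.3,156],1.916);snap('wrist','k3')
snap('top','t4')"
```

```text
clock: 16.48
eef_pos: [460.2, -74.2, 181.1]
eef_rot: [-3.141, 0.002, 1.915]
ft_force: [0.7, 0.1, -2.8]
grip_width: 0.178
finger_force: 58.9
clock 16.48 shift [ 0.7  0.8 25.1] turn [-0.001  0.002 -0.001] pos [460.2 -74.2 181.1] rpy [-3.141e+00  2.000e-03  1.915e+00] F [ 0.7  0.1 -2.8] w 0.178 ff 58.9
```

```bash
python3 -m pendant '[[[0.7,0.8,12,0,0,0,1],[0.7,0.8,24,0,0,0,1],[0.7,0.8,30,0,0,0,1],[0.7,0.8,35,0,0,0,1],[0.7,0.8,38,0,0,0,1]]]'
python3 -m pendant '[[[0,0,2,0,0,0,1],[0,0,4,0,0,0,1],[0,0,5,0,0,0,1],[0,0,6,0,0,0,1],[0,0,6,0,0,0,1]]]'
```

```text
clock: 17.2
eef_pos: [460.6, -72.8, 142.7]
eef_rot: [-3.14, 0.001, 1.916]
ft_force: [-0.5, -0.0, -2.3]
grip_width: 0.176
finger_force: 58.9
clock: 17.82
eef_pos: [460.9, -72.9, 137.1]
eef_rot: [-3.141, 0.002, 1.916]
ft_force: [1.4, 0.8, -3.7]
grip_width: 0.177
finger_force: 59.0
```

```bash
python3 -m pendant '[[[0,0,3,0,0,0,1],[0,0,6,0,0,0,1],[0,0,9,0,0,0,1],[0,0,12,0,0,0,1],[0,0,14,0,0,0,1]]]'
python3 -m pendant '[[[0,0,1,0,0,0,1],[0,0,2,0,0,0,1],[0,0,3,0,0,0,1],[0,0,3,0,0,0,1],[0,0,3,0,0,0,1]]]'
```

```text
clock: 18.45
eef_pos: [460.9, -72.9, 122.9]
eef_rot: [-3.141, 0.002, 1.916]
ft_force: [3.3, 1.7, -1.6]
grip_width: 0.177
finger_force: 59.4
clock: 19.08
eef_pos: [461.4, -72.9, 121.7]
eef_rot: [3.141, 0.002, 1.916]
ft_force: [-1.8, 3.7, 19.4]
grip_width: 0.179
finger_force: 62.4
```

The key is fully home: TCP at 121.7, with the collar contact force rising. First quarter turn clockwise.

```bash
python3 -m pendant '[[[0,0,-2,0,0,0.17,1],[0,0,-2,0,0,0.34,1],[0,0,-2,0,0,0.51,1],[0,0,-2,0,0,0.68,1],[0,0,-2,0,0,0.85,1]]]'
python3 -m pendant '[[[0,0,0,0,0,0.16,1],[0,0,0,0,0,0.32,1],[0,0,0,0,0,0.48,1],[0,0,0,0,0,0.6,1],[0,0,0,0,0,0.65,1]]]'
python3 -c "
from h import *
s=manip.read_state();print(s['wrist_torque'],s['eef_pos'],s['joint_positions'])"
```

```text
clock: 19.7
eef_pos: [461.3, -72.7, 122.5]
eef_rot: [3.14, 0.001, 1.06]
ft_force: [3.3, 3.4, 2.9]
grip_width: 0.18
finger_force: 59.9
clock: 20.32
eef_pos: [461.4, -72.5, 122.6]
eef_rot: [3.14, -0.001, 0.413]
ft_force: [3.2, 4.1, 2.8]
grip_width: 0.178
finger_force: 59.8
[ 1.14128253 -0.89702736  0.08635169] [461.44813722 -72.46602561 122.55245212] [-1.58321205e-01  2.55067214e-01  2.06179186e+00 -1.22347250e-03
  8.23351174e-01  1.00026364e+00]
```

The screw is at about 1.7. I'll let go, lift clear, then come back for a fresh grip.

```bash
python3 -m pendant '[[[0,0,0,0,0,0,-1],[0,0,0,0,0,0,-1],[0,0,0,0,0,0,-1],[0,0,-15,0,0,0,-1],[0,0,-45,0,0,0,-1]]]'
python3 - <<'E'
from bar import *
snap('wrist','k4');s=manip.read_state();y=s['eef_rot'][2]-np.pi/2
bar('k4',151,S[:2],y)
np.set_printoptions(linewidth=250);g=cv2.imread('pics/k4r.png',0);print(cv2.resize(g,(40,40),interpolation=cv2.INTER_AREA)[14:27])
E
```

```text
clock: 20.95
eef_pos: [459.8, -72.8, 167.4]
eef_rot: [3.141, 0.003, 0.416]
ft_force: [0.2, -0.9, 0.1]
grip_width: 1.0
finger_force: 0.0
comp [67.  20.5] ang 13.8 world 388.7 -29.9 local -68.8 -48.3
comp [14.  82.5] ang 90.0 world 449.5 -78.3 local 0.0 -12.2
comp [21.  68.2] ang 75.0 world 444.4 -154.9 local 68.0 -47.8
[[101 101 100 100 101 100 101 101 101 102 100 111 157 169 177 177 173 162 164 159 163 162 174 201 172 148 148 140 106 173 200 191 192 149 124 114  93  89 134 133]
 [101 102 102 100 101 101 101 102 101 102 104 144 167 173 175 173 175 174 172 163 164 168 199 174 158 107 101 108 111 113 181 194 157 125 139 141 119 141 153 141]
 [ 99 102 101 101 103 101  99 103 103 101 125 161 174 174 175 178 177 176 179 177 175 196 178 165 159 111 102 101 104 142 164 157 124 137 152 183 157 151 195 192]
 [100 102 101 101 102 101 100  99  98 104 151 164 168 168 169 169 171 169 168 172 196 177 157 159 147 107 106 103  93 123 165 139  89 142 190 226 208 190 224 216]
 [100 102 101 102 101 102  78  41  38  41  54  57  58  58  59  58  50  46  44  45  48  42  42  41  44  51  52  53  53  56  63  6
[... 639 characters left out ...]
01 100 105  91  97 144 155 210 224 224 184 174]
 [116 115 113 114 114 107 101 102 102 103 102 102 108 113 115 116 136 120 103 104 104 107 102 100 101 103 103 101 101 106  98  90 143 150 167 186 180 183 172 176]
 [115 114 112 114 116 116 112 108 103 100 100 102 103 102 109 114 115 105 103 102 102 102 103 101 102 102 101 101 103 101  85 137 149 149 149 149 137 147 171 174]
 [114 114 113 114 114 113 112 114 109 105 103 101 102 102 102 104 107 103 103 102 102 102 103 102 102 102 102 101  99  84 130 148 149 150 153 142 118 140 174 174]
 [115 115 114 116 114 113 115 114 113 114 110 103 100  99 101 102 103 104 102 103 103 103 104 103 102 101 103  98  86 127 147 148 148 166 201 163 168 169 173 171]]
```

```bash
python3 -m pendant '[[[0,0,25,0,0,0,-1],[0,0,44,0,0,0,-1],[0,0,45,0,0,0,1],[0,0,45,0,0,0,1],[0,0,45,0,0,0,1]]]' 60
python3 -m pendant '[[[0,0,0,0,0,0,1],[0,0,0,0,0,0,1],[0,0,0,0,0,0.14,1],[0,0,0,0,0,0.28,1],[0,0,0,0,0,0.42,1]]]'
python3 -m pendant '[[[0,0,0,0,0,0.08,1],[0,0,0,0,0,0.16,1],[0,0,0,0,0,0.24,1],[0,0,0,0,0,0.32,1],[0,0,0,0,0,0.36,1]]]'
python3 -c "
from h import *
s=manip.read_state();print(s['wrist_torque'],s['eef_pos'],s['joint_positions'],s['effort'])"
```

```text
clock: 21.62
eef_pos: [461.2, -73.0, 122.9]
eef_rot: [3.139, 0.0, 0.416]
ft_force: [-0.3, 0.1, 0.4]
grip_width: 0.379
finger_force: 0.0
clock: 22.25
eef_pos: [461.0, -72.6, 122.6]
eef_rot: [3.14, -0.0, -0.009]
ft_force: [-0.2, 3.1, 6.7]
grip_width: 0.173
finger_force: 59.5
clock: 22.88
eef_pos: [461.1, -72.3, 122.6]
eef_rot: [3.141, -0.001, -0.366]
ft_force: [0.8, 4.7, 6.3]
grip_width: 0.18
finger_force: 59.5
[1.08936923 0.01124168 0.05103403] [461.12167419 -72.31335595 122.57542367] [-1.58244251e-01  2.54913782e-01  2.06194127e+00 -9.70648316e-04
  8.24124029e-01  1.77947443e+00] [ -2.27504343 -42.44822502 -24.49556351  -1.25699401  -0.28634721
  -0.13566846]
```

```bash
for i in 1; do python3 -m pendant '[[[0,0,0,0,0,0.02,1],[0,0,0,0,0,0.04,1],[0,0,0,0,0,0.06,1],[0,0,0,0,0,0.08,1],[0,0,0,0,0,0.1,1]]]'; python3 -c "
from h import *
s=manip.read_state();print(s['wrist_torque'],s['effort'][5],s['joint_positions'][5])"; done
python3 -m pendant '[[[0,0,0,0,0,0.03,1],[0,0,0,0,0,0.06,1],[0,0,0,0,0,0.09,1],[0,0,0,0,0,0.12,1],[0,0,0,0,0,0.12,1]]]'; python3 -c "
from h import *
s=manip.read_state();print(s['wrist_torque'],s['effort'][5],s['joint_positions'][5])"
```

```text
clock: 23.5
eef_pos: [461.2, -72.2, 122.6]
eef_rot: [3.141, -0.001, -0.465]
ft_force: [-0.0, 4.2, 6.2]
grip_width: 0.175
finger_force: 59.5
[ 1.12366648 -0.04598345  0.13908306] -0.13553584925830364 1.8782277239176437
clock: 24.12
eef_pos: [461.2, -72.2, 122.5]
eef_rot: [3.141, -0.001, -0.585]
ft_force: [0.6, 5.1, 5.2]
grip_width: 0.176
finger_force: 59.4
[ 1.24432997 -0.21659232  0.18504739] 0.3660679701715708 1.9979398143688876
```

```bash
python3 -m pendant '[[[0,0,0,0,0,0.02,1],[0,0,0,0,0,0.04,1],[0,0,0,0,0,0.06,1],[0,0,0,0,0,0.08,1],[0,0,0,0,0,0.08,1]]]'; python3 -c "
from h import *
s=manip.read_state();print(s['wrist_torque'],s['effort'][5],s['joint_positions'][5])"
```

```text
clock: 24.75
eef_pos: [461.2, -72.2, 122.4]
eef_rot: [3.142, -0.001, -0.664]
ft_force: [0.4, 5.6, 2.4]
grip_width: 0.175
finger_force: 59.3
[ 1.31244001 -0.30973398  0.38506858] 0.4712307080626488 2.0775718427595926
```

```bash
python3 -m pendant '[[[0,0,0,0,0,0.03,1],[0,0,0,0,0,0.06,1],[0,0,0,0,0,0.08,1],[0,0,0,0,0,0.08,1],[0,0,0,0,0,0.08,1]]]'; python3 -c "
from h import *
s=manip.read_state();print(s['wrist_torque'],s['effort'][5],s['joint_positions'][5])"
```

```text
clock: 25.38
eef_pos: [461.3, -72.1, 122.4]
eef_rot: [-3.141, -0.001, -0.744]
ft_force: [1.7, 6.3, 2.2]
grip_width: 0.174
finger_force: 59.2
[ 1.3806141  -0.42669856  0.37782947] 0.3721925988793373 2.1572882333265517
```

Torque jumped from 0.14 to about 0.38 N·m and levelled off, so the screw is at its stop and the pads are creeping on the bar. I'll ease back, release, lift and check the key's yaw.

```bash
python3 -m pendant '[[[0,0,0,0,0,-0.04,1],[0,0,0,0,0,-0.08,1],[0,0,0,0,0,-0.1,1],[0,0,0,0,0,-0.1,-1],[0,0,0,0,0,-0.1,-1]]]'
python3 -m pendant '[[[0,0,0,0,0,-0.1,-1],[0,0,0,0,0,-0.1,-1],[0,0,-15,0,0,-0.1,-1],[0,0,-45,0,0,-0.1,-1],[0,0,-45,0,0,-0.1,-1]]]'
python3 - <<'E'
from bar import *
snap('wrist','k5');s=manip.read_state();y=s['eef_rot'][2]-np.pi/2;print('tool key yaw',y)
bar('k5',151,S[:2],y)
np.set_printoptions(linewidth=250);g=cv2.imread('pics/k5r.png',0);print(cv2.resize(g,(40,40),interpolation=cv2.INTER_AREA)[14:27])
E
```

```text
clock: 26.0
eef_pos: [460.4, -73.0, 122.0]
eef_rot: [3.139, -0.001, -0.644]
ft_force: [-0.3, -0.7, 0.0]
grip_width: 0.595
finger_force: 0.0
clock: 26.62
eef_pos: [462.3, -73.1, 169.7]
eef_rot: [3.141, -0.005, -0.545]
ft_force: [-0.2, 0.6, -0.0]
grip_width: 0.993
finger_force: 0.0
tool key yaw -2.1159811505432486
comp [68.6 19.9] ang 12.7 world 455.6 9.8 local -68.4 -47.5
comp [108.3  14.5] ang 5.1 world 462.4 -75.3 local 0.8 2.5
comp [20. 68.] ang 77.5 world 384.2 -107.7 local 69.1 -47.6
[[181 183 182 182 180 179 177 181 180 180 181 181 181 182 181 184 181 186 187 225 230 231 231 233 220 186 179 171 179 155 108 117 217 235 234 178 153 129 131 157]
 [179 181 182 179 179 180 178 179 180 183 179 179 182 180 185 185 183 183 185 214 228 221 211 201 187 178 177 179 181 174 144  79 116 189 214 176 157 124 116 124]
 [181 179 180 180 182 181 181 166 162 170 176 177 178 181 184 184 182 183 182 198 195 190 187 183 178 179 180 177 181 179 176  90  87 156 159 158 158 132 118 117]
 [181 180 179 181 182 180 160  62  51  57  68  77  89 107 118 134 145 158 167 184 191 181 176 178 200 214 215 202 174 
[... 812 characters left out ...]
49  44  35  33  33  31 102 137 140 155 150 117]
 [170 175 179 178 178 178 178 177 182 180 183 180 182 183 180 182 179 178 172 167 168 181 173 174 177 180 178 165 169 157  99  91  84  85 123 136 131 133 123 117]
 [119 125 129 143 147 158 165 173 175 181 178 179 182 183 182 178 172 170 169 168 170 178 177 175 175 176 176 172 145 115 116 121 123 119 113 117 118 118 118 120]
 [118 119 117 116 116 116 119 123 126 130 140 156 176 177 171 167 171 169 168 164 170 180 185 174 174 179 186 150 125 122 122 125 107 103 104 114 117 119 118 120]
 [115 117 117 117 117 117 119 117 118 119 118 113 133 169 170 166 172 166 170 176 182 186 199 196 196 191 180 170 163 159 157 118 105 104 105 108 119 120 120 119]]
```

```bash
python3 -m pendant '[[[0,0,20,0,0,0.09,-1],[0,0,40,0,0,0.09,-1],[0,0,48,0,0,0.09,-1],[0,0,48,0,0,0.09,1],[0,0,48,0,0,0.09,1]]]' 110
python3 -m pendant '[[[0,0,0,0,0,0,1],[0,0,0,0,0,0,1],[0,0,0.5,0,0,0,1],[0,0,1,0,0,0,1],[0,0,1,0,0,0,1]]]'
q(){ python3 -c "
from h import *
s=manip.read_state();print('T',s['wrist_torque'].round(3),s['effort'][5].round(3),'yaw',s['eef_rot'][2].round(3))"; }
q
python3 -m pendant '[[[0,0,0,0,0,0.02,1],[0,0,0,0,0,0.04,1],[0,0,0,0,0,0.05,1],[0,0,0,0,0,0.05,1],[0,0,0,0,0,0.05,1]]]' >/dev/null;q
python3 -m pendant '[[[0,0,0,0,0,0.02,1],[0,0,0,0,0,0.04,1],[0,0,0,0,0,0.05,1],[0,0,0,0,0,0.05,1],[0,0,0,0,0,0.05,1]]]';q
```

```text
clock: 27.3
eef_pos: [460.9, -73.0, 119.5]
eef_rot: [3.14, -0.001, -0.634]
ft_force: [0.9, -0.2, 0.4]
grip_width: 0.601
finger_force: 0.0
clock: 27.92
eef_pos: [461.7, -72.6, 119.6]
eef_rot: [3.142, -0.002, -0.634]
ft_force: [-2.3, 3.8, 17.2]
grip_width: 0.17
finger_force: 109.2
T [0.702 0.572 0.   ] -0.03 yaw -0.634
T [0.789 0.527 0.092] 0.09 yaw -0.684
clock: 29.18
eef_pos: [461.8, -72.6, 119.7]
eef_rot: [-3.141, -0.002, -0.734]
ft_force: [-2.2, 4.2, 17.7]
grip_width: 0.174
finger_force: 109.1
T [0.894 0.545 0.351] 0.356 yaw -0.734
```

```bash
q(){ python3 -c "
from h import *
s=manip.read_state();print('T',s['wrist_torque'].round(3),s['effort'][5].round(3),'yaw',s['eef_rot'][2].round(3))"; }
python3 -m pendant '[[[0,0,0,0,0,0.02,1],[0,0,0,0,0,0.04,1],[0,0,0,0,0,0.06,1],[0,0,0,0,0,0.06,1],[0,0,0,0,0,0.06,1]]]';q
```

```text
clock: 29.8
eef_pos: [461.8, -72.5, 119.5]
eef_rot: [-3.141, -0.002, -0.794]
ft_force: [-1.6, 4.2, 14.5]
grip_width: 0.171
finger_force: 108.8
T [0.893 0.411 0.339] 0.384 yaw -0.794
```

```bash
python3 -m pendant '[[[0,0,0,0,0,0,-1],[0,0,0,0,0,0,-1],[0,0,0,0,0,0,-1],[0,0,-15,0,0,0,-1],[0,0,-47,0,0,0,-1]]]'
python3 - <<'E'
from bar import *
snap('wrist','k6');s=manip.read_state();y=s['eef_rot'][2]-np.pi/2;print('tool key yaw',y)
bar('k6',151,S[:2],y)
snap('top','t6');snap('scene','s6')
E
```

```text
clock: 30.42
eef_pos: [459.7, -72.7, 165.3]
eef_rot: [3.138, 0.001, -0.794]
ft_force: [0.8, 0.5, 0.3]
grip_width: 0.993
finger_force: 0.0
tool key yaw -2.3648610951766695
comp [68.8 24.4] ang 11.2 world 475.6 7.8 local -67.5 -47.4
comp [14.1 55.8] ang 89.5 world 481.2 -93.6 local -0.3 28.8
comp [20.3 68.9] ang 78.3 world 378.5 -88.2 local 69.1 -47.0
```

The key turned further than the stop should allow, so something else is giving. I'll look at whether the base has shifted, putting several views in one picture.

```bash
python3 - <<'E'
from h import *
r=lambda a,s:cv2.resize(a,s,interpolation=cv2.INTER_CUBIC)
k=r(cv2.imread('pics/k6.png'),(400,300));s0=cv2.imread('pics/s0.png')[130:265,210:390];s6=cv2.imread('pics/s6.png')[130:265,210:390];t6=cv2.imread('pics/t6.png')[130:280,190:390]
cv2.imwrite('pics/comp.png',np.vstack([np.hstack([k,r(t6,(400,300))]),np.hstack([r(s0,(400,300)),r(s6,(400,300))])]))
E
```

```text
(no output)
```

View pics/comp.png

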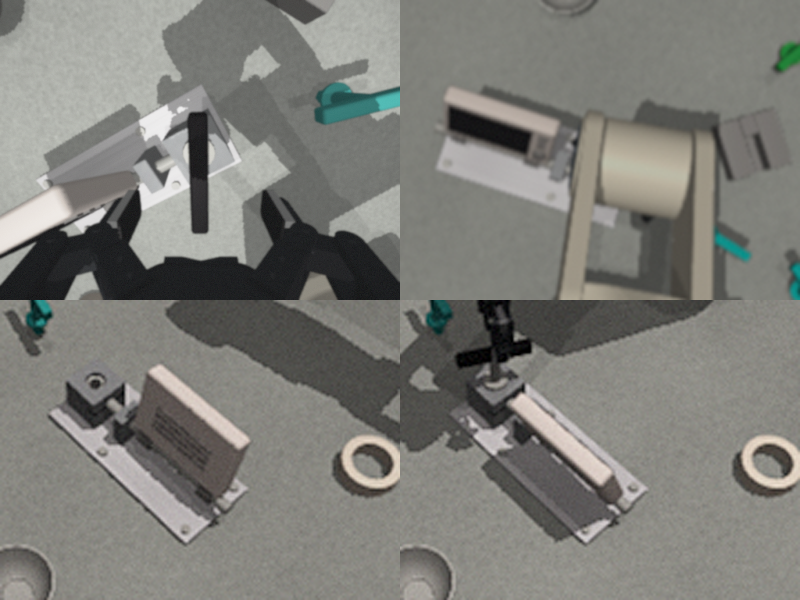

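The base has not moved: its plate corners in the scene view are the same before and after. The key stands in the block. To learn where the screw really sits, I'll regrip and feel the free play counter-clockwise without loosening it.

```bash
cat > q.sh <<'E'
python3 -c "
from h import *
s=manip.read_state();print('T',s['wrist_torque'].round(3),s['effort'][5].round(3),'K',(s['eef_rot'][2]-np.pi/2).round(3),'z',s['eef_pos'][2].round(1),'F',s['ft_force'].round(1),round(s['clock'],1))"
E
python3 -m pendant '[[[0,0,20,0,0,0,-1],[0,0,40,0,0,0,-1],[0,0,44,0,0,0,-1],[0,0,44,0,0,0,1],[0,0,44,0,0,0,1]]]' 60 >/dev/null
python3 -m pendant '[[[0,0,0,0,0,0,1],[0,0,0,0,0,0,1],[0,0,0,0,0,0,1],[0,0,0,0,0,-0.05,1],[0,0,0,0,0,-0.1,1]]]' >/dev/null; sh q.sh
python3 -m pendant '[[[0,0,0,0,0,-0.05,1],[0,0,0,0,0,-0.1,1],[0,0,0,0,0,-0.15,1],[0,0,0,0,0,-0.15,1],[0,0,0,0,0,-0.15,1]]]' >/dev/null; sh q.sh
python3 -m pendant '[[[0,0,0,0,0,-0.03,1],[0,0,0,0,0,-0.06,1],[0,0,0,0,0,-0.06,1],[0,0,0,0,0,-0.06,1],[0,0,0,0,0,-0.06,1]]]' >/dev/null; sh q.sh
```

```text
T [ 0.727 -0.334 -0.079] 0.54 K -2.264 z 121.6 F [1.4 3.7 5. ] 31.8
T [ 0.755 -0.411 -0.008] -0.007 K -2.116 z 121.6 F [2.1 2.7 5.3] 32.5
T [ 0.644 -0.409  0.012] -0.047 K -2.056 z 121.6 F [1.3 3.  4.7] 33.1
```

```bash
for i in 1 2 3; do python3 -m pendant '[[[0,0,0,0,0,-0.02,1],[0,0,0,0,0,-0.04,1],[0,0,0,0,0,-0.04,1],[0,0,0,0,0,-0.04,1],[0,0,0,0,0,-0.04,1]]]' >/dev/null; sh q.sh; done
```

```text
T [ 0.661 -0.402 -0.049] -0.065 K -2.016 z 121.6 F [1.5 4.  5.2] 33.7
T [ 0.645 -0.361 -0.111] -0.068 K -1.976 z 121.6 F [0.7 2.9 5.2] 34.3
T [ 0.608 -0.34  -0.059] -0.069 K -1.936 z 121.6 F [2.  2.9 5.4] 35.0
```

Free play of about 0.3–0.4 rad around the present key angle shows the hex is engaged normally. The 0.35 N·m resistance is the stop itself, three times the screw's own friction. I'll turn back to the stop firmly, ease the wind-up a touch and let go.

```bash
python3 -m pendant '[[[0,0,0,0,0,0.08,1],[0,0,0,0,0,0.16,1],[0,0,0,0,0,0.24,1],[0,0,0,0,0,0.3,1],[0,0,0,0,0,0.32,1]]]' 60 >/dev/null; sh q.sh
python3 -m pendant '[[[0,0,0.5,0,0,0.02,1],[0,0,1,0,0,0.04,1],[0,0,1,0,0,0.06,1],[0,0,1,0,0,0.08,1],[0,0,1,0,0,0.08,1]]]' >/dev/null; sh q.sh
```

```text
T [ 0.77  -0.392  0.151] 0.143 K -2.257 z 121.6 F [2.3 4.  4.9] 35.6
T [0.963 0.344 0.115] 0.239 K -2.336 z 121.5 F [-0.9  4.4 18.3] 36.2
```

```bash
for i in 1 2 3; do python3 -m pendant '[[[0,0,0,0,0,0.03,1],[0,0,0,0,0,0.06,1],[0,0,0,0,0,0.08,1],[0,0,0,0,0,0.08,1],[0,0,0,0,0,0.08,1]]]' >/dev/null; sh q.sh; done
```

```text
T [1.019 0.256 0.389] 0.437 K -2.415 z 121.5 F [-0.5  6.1 17.9] 36.8
T [1.077 0.268 0.291] 0.317 K -2.495 z 121.5 F [-0.9  5.9 17.5] 37.5
T [1.213 0.201 0.221] 0.196 K -2.575 z 121.5 F [-0.5  5.7 16.4] 38.1
```

```bash
python3 -m pendant '[[[0,0,-1,0,0,0,1],[0,0,-1,0,0,0,1],[0,0,-1,0,0,0,1],[0,0,-1,0,0,0,1],[0,0,-1,0,0,0,1]]]' 100 >/dev/null; sh q.sh; for i in 1 2 3 4; do python3 -m pendant '[[[0,0,0,0,0,0.02,1],[0,0,0,0,0,0.04,1],[0,0,0,0,0,0.06,1],[0,0,0,0,0,0.06,1],[0,0,0,0,0,0.06,1]]]' >/dev/null; sh q.sh; done
```

```text
T [ 1.085 -0.418  0.136] 0.127 K -2.576 z 121.6 F [2.5 5.3 5.4] 38.7
T [ 1.039 -0.365  0.096] 0.065 K -2.636 z 121.7 F [2.5 5.5 5.6] 39.3
T [ 0.97  -0.407  0.104] 0.022 K -2.696 z 121.7 F [2.9 5.2 7.1] 40.0
T [ 0.922 -0.383  0.068] 0.017 K -2.756 z 121.7 F [2.6 5.  5.4] 40.6
T [ 0.699 -0.447  0.018] 0.015 K -2.816 z 121.7 F [2.3 2.9 5.6] 41.2
```

Torque peaked at about 0.39 N·m near K = −2.4 and fell to zero by −2.8. That is the key's corners being forced over the socket's flats while the screw stayed fixed at its 2.6 stop, and the angles match 2.6 to within a couple of hundredths. The key now sits freely in the next hex position, fully home. Release, retreat, and check key and screen.

```bash
python3 -m pendant '[[[0,0,0,0,0,0.03,1],[0,0,0,0,0,0.03,1],[0,0,0.5,0,0,0.03,1],[0,0,1.5,0,0,0.03,1],[0,0,1.5,0,0,0.03,1]]]'
python3 -m pendant '[[[0,0,0,0,0,0,-1],[0,0,0,0,0,0,-1],[0,0,0,0,0,0,-1],[0,0,-15,0,0,0,-1],[0,0,-45,0,0,0,-1]]]' >/dev/null
python3 -m pendant '[[[0,0,-40,0,0,-0.17,-1],[0,0,-75,0,0,-0.34,-1],[0,0,-75,0,0,-0.51,-1],[0,0,-75,0,0,-0.68,-1],[0,0,-75,0,0,-0.85,-1]]]' >/dev/null
python3 -c "
from h import *
go(fr(-40,60,240),Y+np.pi)"
```

```text
clock: 41.82
eef_pos: [462.1, -72.7, 121.5]
eef_rot: [-3.14, -0.002, -1.275]
ft_force: [-2.8, 5.4, 24.4]
grip_width: 0.167
finger_force: 101.5
clock 43.08 shift [-47.2 -53.7   0.5] turn [-1.00e-03 -3.00e-03  3.01e+00] pos [460.7 -72.7 240.6] rpy [ 3.14e+00 -1.00e-03 -4.18e-01] F [ 0.2 -0.9  1. ] w 0.998 ff 0.0
```

```bash
for i in 1 2 3; do python3 -m pendant '[[[0,0,0,0,0,-0.18,-1],[0,0,0,0,0,-0.36,-1],[0,0,0,0,0,-0.54,-1],[0,0,0,0,0,-0.72,-1],[0,0,0,0,0,-0.9,-1]]]' >/dev/null; done
python3 -c "
from h import *
go(fr(-40,60,240),2.85)"
```

```text
clock 44.95 shift [65.7 28.4  0.3] turn [-0.002  0.001 -0.568] pos [460.7 -72.7 240.5] rpy [-3.140e+00  2.000e-03  2.282e+00] F [-0.4 -0.1  0.5] w 1.001 ff 0.0
```

```bash
python3 -m pendant '[[[20,8,0,0,0,-0.15,-1],[45,18,0,0,0,-0.3,-1],[66,28,0,0,0,-0.45,-1],[66,28,0,0,0,-0.568,-1],[66,28,0,0,0,-0.568,-1]]]' >/dev/null
python3 - <<'E'
from tilt import *
from bar import bar
go(fr(-40,60,240),2.85)
snap('wrist','w10')
k2=lambda p:((proj('w10',p)+.5)*1.5625-.5).round(0)
t=.35;sp=lambda y,u,w=-14:fr(u*np.sin(t)+w*np.cos(t),y,50+u*np.cos(t)-w*np.sin(t))
q=[[k2(sp(y,u)) for u in(38,115)] for y in(123.5,250.5)]
comb([line('w10',*q[0],6),line('w10',*q[1],6)])
bar('w10',151,S[:2],-2.85)
E
```

```text
clock 45.58 shift [-0.2 -0.3  0.2] turn [-0.002  0.001 -0.006] pos [439.2  -4.1 240.2] rpy [-3.140e+00  1.000e-03  2.844e+00] F [ 0.7  0.1 -0.2] w 0.996 ff 0.0
w10 [312. 212.] tilt 0.364 sens 0.28 rms 0.04
w10 [420. 210.] tilt 0.353 sens 0.66 rms 0.05
==>  0.3547
comp [ 37.3 145.9] ang 72.6 world 471.4 -86.2 local -6.6 15.4
```

The tilt is unchanged at 0.353. The key was last pressed home at 24 N, and the robot is clear of everything. Handing in.

```bash
python3 -c "
from workcell import manip
print(manip.job_done())"
```

```text
the job is handed in; nothing more can be done
None
```

Handed in at about 46 s, result not shown: the screen leans back about 20° (0.353 rad measured), the screw was turned to its stop over several fresh grips, and the key stands fully home; I judged the stop by torque, and in testing it forced the key over into the next hex position.

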